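# Unmould a wax block and lock it into the block cooler on its tray

## Task

Lift the cast wax block out of its mould and set it level, wax side down, in the recess of the metal tray. Then slide the loaded tray into the opening of the block cooler until it is fully home, and swing the wire bail over to the front so that it hangs right down and locks the tray in. Keep the block level, and leave the bottles, the cover glass boxes and the forceps where they are.

Things in the scene. Friction and masses are not known exactly. Their poses are not given: they have to be found in the camera images.
- block_center (a point): centre of the block, 33 mm tall, 75 g: a grey grid-topped cassette 46 (x) x 70 (y) mm, 18 mm tall, cast onto a cream wax foot 38 x 60 mm, 15 mm tall; this point is 16.5 mm above the foot's underside, z up. At the start the foot is in the mould and the cassette rests on the mould's top, wholly above it: grip it across its 46 mm, lift straight up
- mould_center (a point): centre, half-way up, of the mould, a heavy loose steel block 66 (x) x 90 (y) x 24 mm on the table, with one cavity 42 x 64 mm, 18 mm deep, in the middle of its top. Same axes as the block in it
- tray_pull (a point): centre of the tray's upright pull, a black plate 10 mm thick (x), 40 mm wide (y), 36 mm tall, down to the tray's underside 18 mm below this point; grip it across its thickness. x points from the pull to the pan, z up. The pan begins 50 mm further along x; a 2.5 mm thick tongue, 36 mm wide, joins them. Empty tray 200 g
- tray_recess (a point): middle of the tray's pan, on its floor, 3 mm above the tray's underside, 90 mm along x from the pull; same axes. Steel-grey pan 80 (x) x 96 (y) mm, rims 9 mm tall, the front one (at the pull) 14 mm. Four ribs, 4 mm high, on the floor leave a recess 45 (x) x 68 (y) mm for the block's wax foot, length along y, either way round
- cooler_slot (a point): middle of the cooler's opening: on the front face, at the bay floor's level, 55 mm above the table. x points into the opening (the tray slides in along it, pan first, pull last), z up. Home, the pan touches the stop 82 mm inside the face; its front rim is then 2 mm inside the face and the pull's centre 48 mm outside it
- bail_bar (a point): middle of the cross bar of the wire bail: 5 mm thick, 137 mm long along the cooler's y, with a rubber sleeve 8 mm thick, 36 mm long. The bail is hinged at the cooler's sides on a level axis 8 mm inside the front face, 104 mm above the table; the bar is 42 mm from it. It swings freely: pushed from behind past upright it falls down in front by itself
- bail (a joint): angle of the bail (rad): 0 open at its stop, leaning 0.5 rad back from upright, bar 141 mm above the table and 28 mm behind the front face; 0.5 upright; 3.30 down at its stop, bar 6 mm in front of the face, 64 mm above the table, between the tray's front rim and the pull (locked). With the tray more than 4 mm short of home the bar lands on its rim
- cover_glass_1: bystander: small square plastic box 36 x 36 x 13 mm, origin under its centre
- cover_glass_2: bystander: small square plastic box 36 x 36 x 13 mm, origin under its centre
- oil_bottle: bystander: small amber bottle, 34 mm across, 75 mm tall, origin under its centre
- reagent_bottle: bystander: amber bottle with white cap, 62 mm across, 140 mm tall, origin under its centre
- forceps: bystander: forceps 134 mm long (along its y), lying flat, origin under its centre
- cooler: the block cooler, a fixed white appliance 110 (x) x 130 (y) x 112 mm tall, origin under its centre on the table; x points from its front to its back. Tray opening in the front, 102 mm wide, 47 mm high; the cover over it begins 24 mm behind the face. Guide lips at its sides leave 13 mm of height above the bay floor for the tray's side rims; entry ramps at floor, lips and sides give about 4 mm more and stand up to 11 mm out of the face

How it is judged:
By the outcome, as a careful person would: the job done as asked, in the order asked, and still so for the second after the job is handed in, with the robot touching nothing.
It also fails if it takes over 61 s, if anything falls off the work surface, if the arm or the gripper's body presses on something with over 40 N, if the wrist force passes 120 N, or if a joint passes its speed limit or range.

## Robot

A 6-joint arm with a two-finger parallel gripper is mounted at the origin on a cart in front of the work surface, level with it; the furniture and walls round the work are solid. World frame = base frame: x ahead of the robot, y to its left, z up, the work surface at z = 0. Lengths are in mm, angles in rad, forces in N, time in s.
With the tool pointing down it reaches from about 275 to 825 mm from the base axis. Payload 5.2 kg.
Tool frame: the origin (TCP) lies at the very end of the fingers, on their centre line; the grasp point (between the pads) lies 19 mm behind it (env.grip_depth is the z of the grasp point in the tool frame, in mm); z points along the fingers, y is the line along which they close (so a half turn about z gives the same grasp; the last joint's range is limited). The gripper opens to 93 mm and grips with 3 to 60 N. Pads are 15 mm wide; open, the fingers measure 128 mm over their backs; the gripper's body (75 mm by 188 mm) begins 65 mm behind the grasp point.
Start: joints at [0.968, 0.259, 1.535, -0, 1.348, -0.203], TCP at [214.058, 506.64, 183.053] pointing down, gripper open.
Joint ranges: [-3.14, 3.14], [-0.91, 2.08], [0.19, 2.58], [-1.22, 4.36], [0.22, 2.71], [-3.12, 3.12]. Speed limits (rad/s): [2.57, 2.57, 3.14, 3.14, 3.14, 3.14].

## Interface

Orientations are given as a unit quaternion [w, x, y, z].
In Python, from cell import env gives the robot as it stands.
- The arm moves only by the tool jog_arm, never from a script. Its argument "steps" is a list of rows, each an object of numbers: "tx", "ty", "tz": the shift along the world's x, y, z normalised to -1 to 1, where 1 is 0.025 m; "ax", "ay", "az": the turn, a rotation vector about the world's x, y, z normalised to -1 to 1, where 1 is 4 degrees. A call has 1 to 8 rows; each row shifts and turns the commanded pose from where the row before left it; what a row does not reach is not made up. A row lasts 1/12 s, in which the tool goes at most 41.7 mm and 7.16 degrees, less where a joint would pass 70% of its speed; a pose out of reach is approached as far as the arm can. A call with a number of a shift or a turn outside -1 to 1 is refused whole. A call with a gripper value outside its range is refused whole. "claw" is the opening, from -1 (shut) to 1 (fully open), so that 0 is half open, set as the call begins (left out, the last holds). The fingers move at their own pace and stop on an object; "newtons" is the grip in N (left out, the last holds). Time passes only in rows, so rows that do not move let the fingers close. It gives the time, the measured TCP pose, the force, the opening and the grip force at its end, in the units of the state.
- env.get_obs(): the state, without advancing time (a new reading comes with each control period).
- env.snapshot(name): name is "scene" or "top" or "wrist"; returns the picture (384x512x3 uint8, red, green, blue); there is no depth.
- env.calibration(name): a dict with "fx", "fy", "cx", "cy" (pixels), "origin" and "rotation" of the camera in the world. Camera axes: x right, y up, looking along -z (the intrinsics and any distortion apply to the point x, -y, -z); pixel columns grow to the right and rows downward; lengths in mm; the calibration is good to about 2 mm. A picture is of the moment at which its call begins: read the wrist's pose just before it. calibration takes no time and is no camera call; for the wrist camera it gives the pose at the moment of the call.
- env.job_done(): hands the job in; it is judged then, once.
The state is a dict: "time": time; "joints": joint angles; "joint_vel": joint speeds; "effort": joint torques, N m; "tool_pos": TCP position; "eef_rot": TCP orientation; "ft_force": force on the tool from outside, world axes, zero at the start; "ft_torque": the same for the moment, N m; "width": finger opening in mm; "gripper_force": force on a finger pad.
Only numpy, scipy, OpenCV 4.12 (cv2) and the standard library are available. Lean on these libraries where they do the work, as an engineer would, in place of code of your own. Each camera call takes 0.05 s, during which the arm holds its last target. There are 200 camera calls.

## Working session

There is one attempt and no reset: what is moved stays moved. The work goes in short steps, Python scripts to look and compute and a tool call to move; the robot and the scene stay as the last step left them, time stands still between calls to the robot, and variables do not carry over. Pictures are saved under pics/ and viewed, at most 10 in all, crops included, and the job is handed in when it is done.

Besides the shell and the picture viewer there is one more tool, called after "Call:" as name(argument=value, ...), one argument or row to a line, values as JSON. jog_arm: Moves the arm, as the interface text tells. Scaled input: -1 to 1 covers 0.025 m each way for a shift and 4 degrees each way for a turn. Its arguments: {"type":"object","properties":{"steps":{"type":"array","items":{"type":"object","properties":{"tx":{"type":"number"},"ty":{"type":"number"},"tz":{"type":"number"},"ax":{"type":"number"},"ay":{"type":"number"},"az":{"type":"number"}}}},"claw":{"type":"number"},"newtons":{"type":"number"}},"required":["steps"]}

```bash
mkdir -p pics
cat > h.py <<'E'
import numpy as np, cv2
from cell import env
def snap(n,f):
    c=env.calibration(n); p=env.snapshot(n); cv2.imwrite('pics/'+f,p[:,:,::-1]); return c,p
def ray(c,u,v):
    d=np.array([(u-c['cx'])/c['fx'],-(v-c['cy'])/c['fy'],-1.]); return np.array(c['origin']),np.array(c['rotation'])@d
def at(c,u,v,z):
    o,d=ray(c,u,v); return (o+d*(z-o[2])/d[2]).round(1)
def proj(c,P):
    q=np.array(c['rotation']).T@(np.array(P,float)-np.array(c['origin'])); return (c['cx']-c['fx']*q[0]/q[2], c['cy']+c['fy']*q[1]/q[2])
E
python3 - <<'E'
from h import *
c,p=snap('top','top.png'); c2,p2=snap('scene','scene.png')
cv2.imwrite('pics/top_s.png',cv2.resize(p,(800,600),interpolation=cv2.INTER_CUBIC)[:,:,::-1])
cv2.imwrite('pics/scene_s.png',cv2.resize(p2,(800,600),interpolation=cv2.INTER_CUBIC)[:,:,::-1])
print(c,c2,env.get_obs())
E
```

```text
{'fx': 358.67826273969706, 'fy': 358.67826273969706, 'cx': 257.25379581106597, 'cy': 190.86910420503366, 'origin': array([306.99125951, 308.58444988, 959.21852546]), 'rotation': array([ 0.70970591,  0.05849943, -0.05352784, -0.70002151])} {'fx': 365.17420243550134, 'fy': 365.17420243550134, 'cx': 260.1960896179773, 'cy': 195.58233751177184, 'origin': array([-88.05273072,  64.1738679 , 711.81889069]), 'rotation': array([ 0.79631078,  0.31001413, -0.18961829, -0.48355484])} {'time': 0.1, 'joints': array([ 9.68195831e-01,  2.59304214e-01,  1.53597482e+00,  1.59398325e-05,
        1.34800962e+00, -2.02817116e-01]), 'joint_vel': array([ 0.00038323, -0.00043516, -0.00311791,  0.00011387,  0.00136226,
        0.0005038 ]), 'effort': array([ 3.20064217e-03, -4.38206720e+01, -2.84642297e+01,  7.21401279e-02,
        3.62068182e-02, -8.73606109e-05]), 'tool_pos': array([213.72993592, 506.17046104, 182.28207684]), 'eef_rot': array([-3.39492044e-04,  1.98564840e-01,  9.80087387e-01, -7.77118990e-04]), 'ft_force': array([-0.35922417,  0.39274359, -0.05022704]), 'ft_torque': array([ 0.05879109, -0.01524051, -0.00486176]), 'gripper_force': 0.0, 'width': 93.27784516438774}
```

View pics/top_s.png

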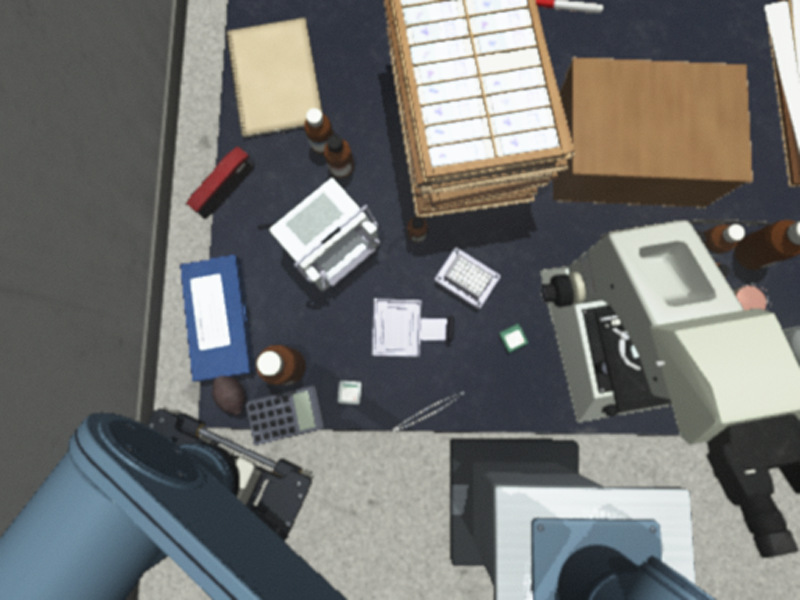

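View pics/scene_s.png

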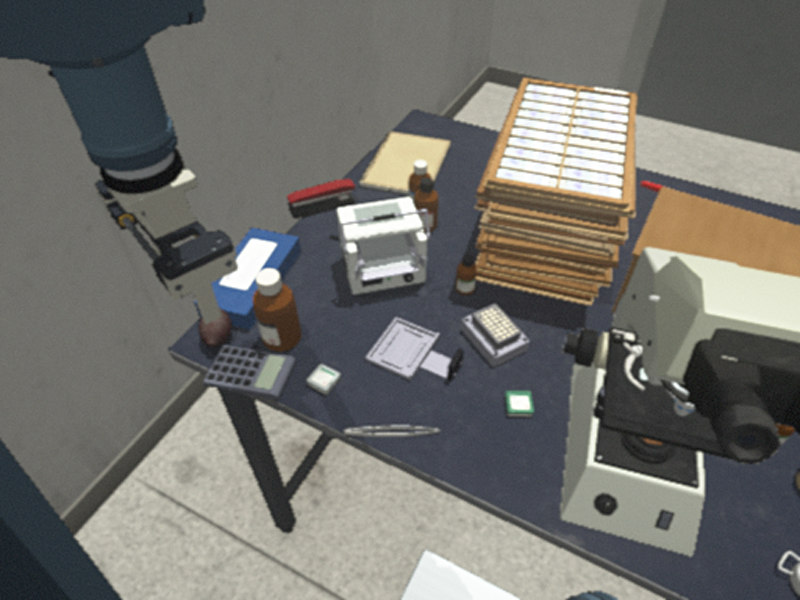

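The top view shows the cooler around (328,235), the block in its mould around (468,277), and the tray pan at (397,328) with its pull at about (445,328). The reagent bottle is near (275,362). I'll enlarge that region for measuring.

```bash
python3 - <<'E'
s=open('h.py').read().replace("import numpy as np, cv2","import numpy as np, cv2\nfrom scipy.spatial.transform import Rotation as R\nM=lambda c:R.from_quat(np.roll(c['rotation'],-1)).as_matrix()").replace("np.array(c['rotation'])","M(c)")
open('h.py','w').write(s)
E
python3 - <<'E'
from h import *
p=cv2.imread('pics/top.png'); cv2.imwrite('pics/topc.png',cv2.resize(p[110:270,160:340],None,fx=3.7*1.2/1.2,fy=3.7,interpolation=cv2.INTER_CUBIC))
c=env.calibration('top'); print(M(c).round(2))
f=lambda u,v,z:print(at(c,u*.64,v*.64,z))
f(468,277,42);f(397,328,10);f(445,328,36);f(328,235,112)
E
```

```text
[[ 0.01  0.99 -0.16]
 [-1.    0.01 -0.01]
 [-0.01  0.16  0.99]]
[490.9 206.6  42. ]
[407.4 324.1  10. ]
[405.7 244.3  36. ]
[540.8 432.3 112. ]
```

View pics/topc.png

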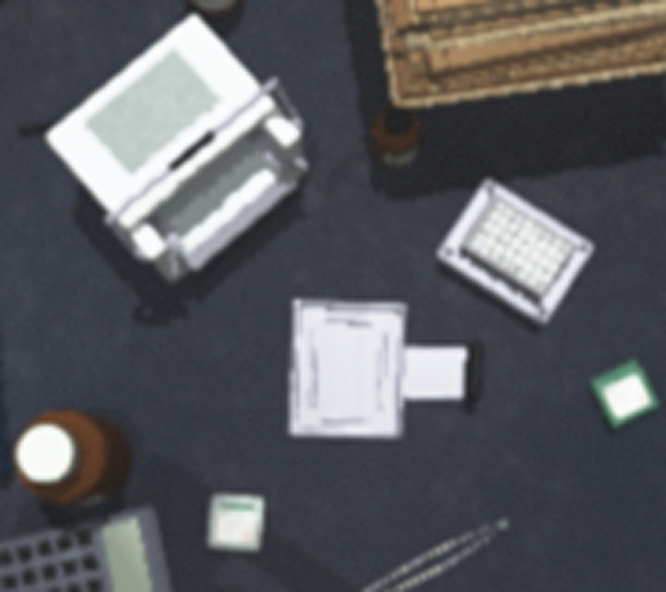

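The crop shows the mould corners at (438,253), (488,181), (593,246) and (544,325). The pan corners are at (293,299), (407,303), (402,437) and (290,436), and the pull top is at about (477,376). The cooler's roof runs from (193,14) to (47,137), with the bail bar from (112,220) to (272,90).

Run:
```python
from h import *
c=env.calibration('top')
f=lambda u,v,z:at(c,160+u/3.7-.4,110+v/3.7-.4,z)
def show(n,pts,z):
    P=np.array([f(u,v,z) for u,v in pts]); print(n,P.mean(0)); 
    for i in range(len(P)):
        d=P[(i+1)%len(P)]-P[i]; print('   ',P[i],np.linalg.norm(d).round(1),np.degrees(np.arctan2(d[1],d[0])).round(1))
show('mould',[(438,253),(488,181),(593,246),(544,325)],24)
show('pan',[(293,299),(407,303),(402,437),(290,436)],10)
show('casstop',[(462,250),(492,203),(570,250),(536,300)],42)
show('pull',[(477,342),(475,410)],36)
show('roof',[(193,14),(47,137),(112,214),(258,92)],112)
show('bar',[(112,220),(272,90)],141)
show('lowfront',[(183,283),(305,182)],55)
show('oil',[(396,130)],75)
show('reagent',[(47,453)],140)
show('cg',[(237,522),(625,393)],13)
```

```text
mould [494.15 206.05  24.  ]
    [491.9 261.7  24. ] 64.5 -33.8
    [545.5 225.8  24. ] 88.7 -122.0
    [498.5 150.6  24. ] 67.8 148.4
    [440.7 186.1  24. ] 91.3 55.9
pan [409.5  325.25  10.  ]
    [459.3 365.9  10. ] 82.6 -91.2
    [457.5 283.3  10. ] 96.7 178.4
    [360.8 286.   10. ] 79.8 90.3
    [360.4 365.8  10. ] 98.9 0.1
casstop [490.775 208.5    42.   ]
    [490.7 245.7  42. ] 40.2 -31.7
    [524.9 224.6  42. ] 64.1 -121.2
    [491.7 169.8  42. ] 43.2 146.1
    [455.8 193.9  42. ] 62.5 56.0
pull [402.55 235.4   36.  ]
    [426.4 234.7  36. ] 47.7 178.3
    [378.7 236.1  36. ] 47.7 -1.7
roof [566.05  455.325 112.   ]
    [635.5 431.1 112. ] 127.3 132.7
    [549.2 524.7 112. ] 68.6 -138.7
    [497.7 479.4 112. ] 125.6 -48.0
    [581.8 386.1 112. ] 70.1 40.0
bar [530.55 423.95 141.  ]
    [487.3 473.4 141. ] 131.4 -48.8
    [573.8 374.5 141. ] 131.4 131.2
lowfront [498.75 398.1   55.  ]
    [462.3 439.6  55. ] 110.5 -48.7
    [535.2 356.6  55. ] 110.5 131.3
oil [567.7 293.6  75. ]
    [567.7 293.6  75. ] 0.0 0.0
reagent [340.6 507.2 140. ]
    [340.6 507.2 140. ] 0.0 0.0
cg [346.75 264.45  13.  ]
    [299.4 401.6  13. ] 290.2 -71.0
    [394.1 127.3  13. ] 290.2 109.0
```

Run:
```python
from h import *
c=env.calibration('scene'); t=env.calibration('top')
for u,v in [(478,278),(600,302),(466,290),(387,290)]: print(at(c,u*.64,v*.64,0))
for z in (80,150,200): print(z,at(t,418*.64,190*.64,z),at(c,483*.64,205*.64,z))
# checks block/pull in scene
print(at(c,497*.64,325*.64,42),at(c,457*.64,355*.64,36))
```

```text
[611.8 282.6   0. ]
[654.1  75.4   0. ]
[574.6 289.7   0. ]
[511.1 411.5   0. ]
80 [627.6 292.1  80. ] [710.2 321.9  80. ]
150 [602.  293.4 150. ] [621.8 293.4 150. ]
200 [583.8 294.3 200. ] [558.6 273.  200. ]
[488.2 203.8  42. ] [410.5 236.4  36. ]
```

Call:
jog_arm(
  steps=[
    {"tx":0.53,"ty":-0.57,"az":0.957},
    {"tx":0.53,"ty":-0.57,"az":0.957},
    {"tx":0.53,"ty":-0.57,"az":0.957},
    {"tx":0.53,"ty":-0.57,"az":0.957},
    {"tx":0.53,"ty":-0.57,"az":0.957},
    {"tx":0.53,"ty":-0.57,"az":0.957},
    {"tx":0.53,"ty":-0.57,"az":0.957},
  ],
)

```text
schema error: expected keys tx, ty, tz, ax, ay, az
```

Call:
jog_arm(
  steps=[
    {"tx":0.53,"ty":-0.57,"az":0.957},
    {"tx":0.53,"ty":-0.57,"az":0.957},
    {"tx":0.53,"ty":-0.57,"az":0.957},
    {"tx":0.53,"ty":-0.57,"az":0.957},
    {"tx":0.53,"ty":-0.57,"az":0.957},
    {"tx":0.53,"ty":-0.57,"az":0.957},
    {"tx":0.53,"ty":-0.57,"az":0.957},
  ],
)

```text
schema error: expected keys tx, ty, tz, ax, ay, az
```

Call:
jog_arm(
  steps=[
    {"tx":0.53,"ty":-0.57,"tz":0,"ax":0,"ay":0,"az":0.957},
    {"tx":0.53,"ty":-0.57,"tz":0,"ax":0,"ay":0,"az":0.957},
    {"tx":0.53,"ty":-0.57,"tz":0,"ax":0,"ay":0,"az":0.957},
    {"tx":0.53,"ty":-0.57,"tz":0,"ax":0,"ay":0,"az":0.957},
    {"tx":0.53,"ty":-0.57,"tz":0,"ax":0,"ay":0,"az":0.957},
    {"tx":0.53,"ty":-0.57,"tz":0,"ax":0,"ay":0,"az":0.957},
    {"tx":0.53,"ty":-0.57,"tz":0,"ax":0,"ay":0,"az":0.957},
  ],
)

```text
time: 0.68
tool_pos: [307.1, 405.9, 182.7]
eef_rot: [-0.0, -0.036, 0.999, -0.0]
ft_force: [0.1, -0.1, -0.1]
width: 92.9
gripper_force: 0.0
```

Call:
jog_arm(
  steps=[
    {"tx":0.53,"ty":-0.57,"tz":0,"ax":0,"ay":0,"az":0.957},
    {"tx":0.53,"ty":-0.57,"tz":0,"ax":0,"ay":0,"az":0.957},
    {"tx":0.53,"ty":-0.57,"tz":0,"ax":0,"ay":0,"az":0.957},
    {"tx":0.53,"ty":-0.57,"tz":0,"ax":0,"ay":0,"az":0.957},
    {"tx":0.53,"ty":-0.57,"tz":0,"ax":0,"ay":0,"az":0.957},
    {"tx":0.53,"ty":-0.57,"tz":0,"ax":0,"ay":0,"az":0.957},
    {"tx":0.53,"ty":-0.57,"tz":0,"ax":0,"ay":0,"az":0.957},
  ],
)

```text
time: 1.27
tool_pos: [399.8, 306.2, 182.7]
eef_rot: [-0.0, -0.266, 0.964, -0.0]
ft_force: [0.0, -0.2, -0.3]
width: 93.2
gripper_force: 0.0
```

Call:
jog_arm(
  steps=[
    {"tx":0.53,"ty":-0.57,"tz":0,"ax":0,"ay":0,"az":0.957},
    {"tx":0.53,"ty":-0.57,"tz":0,"ax":0,"ay":0,"az":0.957},
    {"tx":0.53,"ty":-0.57,"tz":0,"ax":0,"ay":0,"az":0.957},
    {"tx":0.53,"ty":-0.57,"tz":0,"ax":0,"ay":0,"az":0.957},
    {"tx":0.53,"ty":-0.57,"tz":0,"ax":0,"ay":0,"az":0.957},
    {"tx":0.53,"ty":-0.57,"tz":0,"ax":0,"ay":0,"az":0.957},
    {"tx":0.53,"ty":-0.57,"tz":0,"ax":0,"ay":0,"az":0.957},
    {"tx":0,"ty":0,"tz":0,"ax":0,"ay":0,"az":0},
  ],
)

```text
time: 1.93
tool_pos: [494.3, 204.9, 182.5]
eef_rot: [-0.0, -0.481, 0.877, -0.001]
ft_force: [-0.1, -0.6, 0.3]
width: 93.1
gripper_force: 0.0
```

Run:
```python
from h import *
o=env.get_obs(); c,p=snap('wrist','w1.png'); print(o['tool_pos'],o['eef_rot'],o['ft_force'],c)
cv2.imwrite('pics/w1s.png',cv2.resize(p,(800,600),interpolation=cv2.INTER_CUBIC)[:,:,::-1])
```

```text
[494.33988008 204.90034579 182.51270103] [-1.48258614e-04 -4.81030523e-01  8.76703576e-01 -6.73671604e-04] [-0.07261048 -0.58999756  0.33461621] {'fx': 302.17409866929654, 'fy': 302.17409866929654, 'cx': 253.8705059966778, 'cy': 195.5132551171074, 'origin': array([453.37580071, 143.04107274, 383.43016642]), 'rotation': array([ 0.27681479, -0.03838463, -0.13142102,  0.95111971])}
```

View pics/w1s.png

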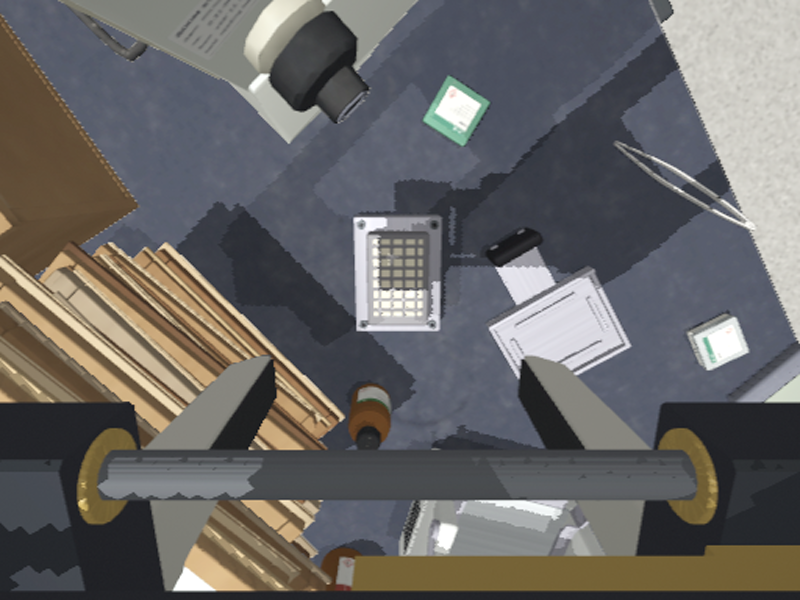

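The wrist view shows the cassette at (369,231)–(430,317), the mould top at (354,215)–(441,331), the pull top around (514,246), and pan corners at (489,325), (594,270) and (632,345).

Run:
```python
from h import *
c={'fx':302.174,'fy':302.174,'cx':253.87,'cy':195.513,'origin':np.array([453.376,143.041,383.43]),'rotation':np.array([0.27681479,-0.03838463,-0.13142102,0.95111971])}
def show(n,pts,z):
    P=np.array([at(c,u*.64,v*.64,z) for u,v in pts]); print(n,P.mean(0)); 
    for i in range(len(P)):
        d=P[(i+1)%len(P)]-P[i]; print('   ',P[i],np.linalg.norm(d).round(1),np.degrees(np.arctan2(d[1],d[0])).round(1))
show('mould',[(354,216),(441,214),(441,331),(356,331)],24)
show('cass',[(369,231),(430,231),(430,316),(369,317)],42)
show('panfront',[(489,325),(594,270)],14)
show('panside',[(594,270),(632,345)],9)
show('pull top',[(486,247),(536,228),(543,238),(492,264)],36)
```

```text
mould [493.725 208.225  24.   ]
    [497.4 152.4  24. ] 65.3 148.9
    [441.5 186.1  24. ] 92.6 59.0
    [489.2 265.5  24. ] 68.2 -32.4
    [546.8 228.9  24. ] 91.1 -122.9
cass [490.725 205.475  42.   ]
    [492.  166.5  42. ] 43.9 147.5
    [455.  190.1  42. ] 64.0 58.6
    [488.3 244.7  42. ] 46.1 -31.5
    [527.6 220.6  42. ] 64.8 -123.3
panfront [407.6  288.05  14.  ]
    [454.2 285.7  14. ] 93.3 177.1
    [361.  290.4  14. ] 93.3 -2.9
panside [360.45 330.05   9.  ]
    [359.8 292.3   9. ] 75.5 89.0
    [361.1 367.8   9. ] 75.5 -91.0
pull top [407.75  232.525  36.   ]
    [426.2 223.1  36. ] 38.4 168.7
    [388.5 230.6  36. ] 9.2 95.6
    [387.6 239.8  36. ] 41.2 -4.5
    [428.7 236.6  36. ] 13.7 -100.5
```

Call:
jog_arm(
  steps=[
    {"tx":0,"ty":0,"tz":-1,"ax":0,"ay":0,"az":0},
    {"tx":0,"ty":0,"tz":-1,"ax":0,"ay":0,"az":0},
    {"tx":0,"ty":0,"tz":-1,"ax":0,"ay":0,"az":0},
    {"tx":0,"ty":0,"tz":-1,"ax":0,"ay":0,"az":0},
    {"tx":0,"ty":0,"tz":-0.8,"ax":0,"ay":0,"az":0.1},
    {"tx":0,"ty":0,"tz":0,"ax":0,"ay":0,"az":0},
    {"tx":0,"ty":0,"tz":0,"ax":0,"ay":0,"az":0},
  ],
)

```text
time: 2.57
tool_pos: [490.7, 207.9, 62.3]
eef_rot: [-0.001, -0.484, 0.875, 0.001]
ft_force: [-0.4, 0.5, 0.8]
width: 93.0
gripper_force: 0.0
```

Call:
jog_arm(
  steps=[
    {"tx":0,"ty":-0.02,"tz":-0.7,"ax":0,"ay":0,"az":0},
    {"tx":0,"ty":0,"tz":-0.7,"ax":0,"ay":0,"az":0},
    {"tx":0,"ty":0,"tz":0,"ax":0,"ay":0,"az":0},
    {"tx":0,"ty":0,"tz":0,"ax":0,"ay":0,"az":0},
  ],
)

```text
time: 2.9
tool_pos: [492.4, 207.3, 29.0]
eef_rot: [0.0, -0.484, 0.875, -0.0]
ft_force: [0.1, 0.6, 0.8]
width: 92.6
gripper_force: 0.0
```

Call:
jog_arm(
  claw=-0.3,
  newtons=20,
  steps=[
    {"tx":0,"ty":0,"tz":0,"ax":0,"ay":0,"az":0},
    {"tx":0,"ty":0,"tz":0,"ax":0,"ay":0,"az":0},
    {"tx":0,"ty":0,"tz":0,"ax":0,"ay":0,"az":0},
    {"tx":0,"ty":0,"tz":0,"ax":0,"ay":0,"az":0},
    {"tx":0,"ty":0,"tz":0,"ax":0,"ay":0,"az":0},
    {"tx":0,"ty":0,"tz":0,"ax":0,"ay":0,"az":0},
  ],
)

```text
time: 3.4
tool_pos: [492.4, 206.9, 28.3]
eef_rot: [0.0, -0.484, 0.875, -0.0]
ft_force: [0.6, -0.3, 0.6]
width: 57.6
gripper_force: 0.0
```

Call:
jog_arm(
  claw=-1,
  newtons=20,
  steps=[
    {"tx":0,"ty":0,"tz":-0.04,"ax":0,"ay":0,"az":0},
    {"tx":0,"ty":0,"tz":0,"ax":0,"ay":0,"az":0},
    {"tx":0,"ty":0,"tz":0,"ax":0,"ay":0,"az":0},
    {"tx":0,"ty":0,"tz":0,"ax":0,"ay":0,"az":0},
    {"tx":0,"ty":0,"tz":0,"ax":0,"ay":0,"az":0},
  ],
)

```text
time: 3.82
tool_pos: [492.3, 206.9, 27.0]
eef_rot: [-0.0, -0.484, 0.875, 0.0]
ft_force: [1.0, -0.9, 0.2]
width: 24.4
gripper_force: 0.0
```

Call:
jog_arm(
  steps=[
    {"tx":0,"ty":0,"tz":0.2,"ax":0,"ay":0,"az":0},
    {"tx":0,"ty":0,"tz":0.3,"ax":0,"ay":0,"az":0},
    {"tx":0,"ty":0,"tz":0.5,"ax":0,"ay":0,"az":0},
    {"tx":0,"ty":0,"tz":0.8,"ax":0,"ay":0,"az":0},
    {"tx":0,"ty":0,"tz":0.8,"ax":0,"ay":0,"az":0},
    {"tx":0,"ty":0,"tz":0.44,"ax":0,"ay":0,"az":0},
    {"tx":0,"ty":0,"tz":0,"ax":0,"ay":0,"az":0},
  ],
)

```text
time: 4.4
tool_pos: [494.6, 207.4, 106.6]
eef_rot: [0.003, -0.484, 0.875, -0.001]
ft_force: [-0.1, -0.6, 0.6]
width: 0.3
gripper_force: 0.0
```

Call:
jog_arm(
  claw=1,
  steps=[
    {"tx":0,"ty":0,"tz":0.8,"ax":0,"ay":0,"az":0},
    {"tx":0,"ty":0,"tz":0.8,"ax":0,"ay":0,"az":0},
    {"tx":0,"ty":0,"tz":0.8,"ax":0,"ay":0,"az":0},
    {"tx":0,"ty":0,"tz":0,"ax":0,"ay":0,"az":0},
  ],
)

```text
time: 4.73
tool_pos: [494.5, 207.4, 166.6]
eef_rot: [0.003, -0.484, 0.875, -0.001]
ft_force: [1.0, -0.0, 0.2]
width: 22.4
gripper_force: 0.0
```

Run:
```python
from h import *
o=env.get_obs(); c,p=snap('wrist','w2.png'); print(o['tool_pos'],o['eef_rot'],o['width'],o['ft_force'],c)
a=cv2.resize(p,(512,384)); t=env.snapshot('scene')[120:264,180:372]
b=np.zeros((600,800,3),np.uint8); b[:384,:512]=a; b[:216,512:]=cv2.resize(t,(288,216)); t2=env.snapshot('top')[110:254,190:382]; b[384:,512:]=cv2.resize(t2,(288,216)); 
cv2.imwrite('pics/w2s.png',b[:,:,::-1])
```

```text
[494.50088013 207.38064495 166.60652617] [ 0.00304195 -0.48396258  0.87508284 -0.00099081] 22.414269774331373 [ 0.96814999 -0.04999812  0.17125747] {'fx': 302.17409866929654, 'fy': 302.17409866929654, 'cx': 253.8705059966778, 'cy': 195.5132551171074, 'origin': array([452.77498199, 144.69950351, 367.130564  ]), 'rotation': array([ 0.27330109, -0.0404282 , -0.13355093,  0.95175429])}
```

View pics/w2s.png

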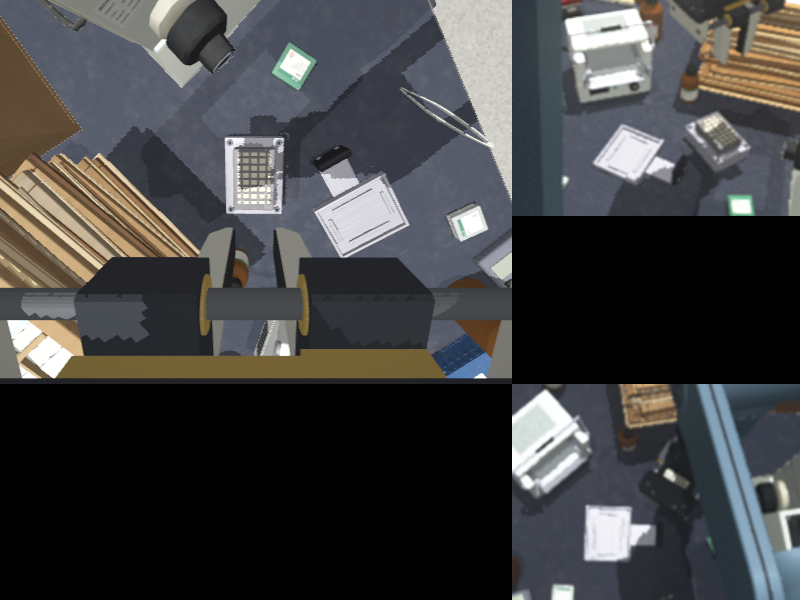

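The wrist view shows the block still in its mould at (254,178), untouched, with the fingers nearly shut around row 232. I need to see where the fingertips really are compared with the calibration.

Run:
```python
from h import *
o=env.get_obs(); c=env.calibration('wrist'); T=o['tool_pos']; print(T,o['eef_rot'],o['width'],o['joints'])
print('tcp in wrist',proj(c,T),'in top',proj(env.calibration('top'),T),'scene',proj(env.calibration('scene'),T))
q=R.from_quat(np.roll(o['eef_rot'],-1)).as_matrix(); print(q.round(3))
for w in (11,-11): print(proj(c,T+q[:,1]*w))
print(proj(c,[492.5,206.5,42]), 'block in top',proj(env.calibration('top'),[492.5,206.5,42]))
print('cam in tool', q.T@(c['origin']-T))
p=env.snapshot('wrist'); s=env.snapshot('scene')
b=np.zeros((600,800,3),np.uint8); b[:300,:400]=cv2.resize(p[150:300,156:356],(400,300)); b[:300,400:]=cv2.resize(s[60:210,260:460],(400,300)); 
b[300:,:400]=cv2.resize(env.snapshot('top')[100:250,200:400],(400,300))
cv2.imwrite('pics/w3.png',b[:,:,::-1])
```

```text
[491.73158049 206.76052086 162.08743824] [-5.35922096e-04 -4.83873327e-01  8.75137866e-01  1.76573156e-04] 34.39912797169568 [ 1.88794551e-01  2.44950973e-01  1.60596798e+00  2.34030985e-06
  1.29180222e+00 -2.39215317e+00]
tcp in wrist (np.float64(252.0284492120646), np.float64(219.43052774135106)) in top (np.float64(305.26765758779874), np.float64(166.614088734689)) scene (np.float64(323.91413947036267), np.float64(170.58525592207326))
[[-0.532 -0.847 -0.001]
 [-0.847  0.532 -0.   ]
 [ 0.001  0.001 -1.   ]]
(np.float64(267.59453542250645), np.float64(219.4372517005992))
(np.float64(236.46094169896546), np.float64(219.42380316815402))
(np.float64(251.7805623838729), np.float64(181.2733462710666)) block in top (np.float64(299.5441618413233), np.float64(176.69017825810062))
cam in tool [  74.37463297    1.10395498 -200.86887085]
```

View pics/w3.png

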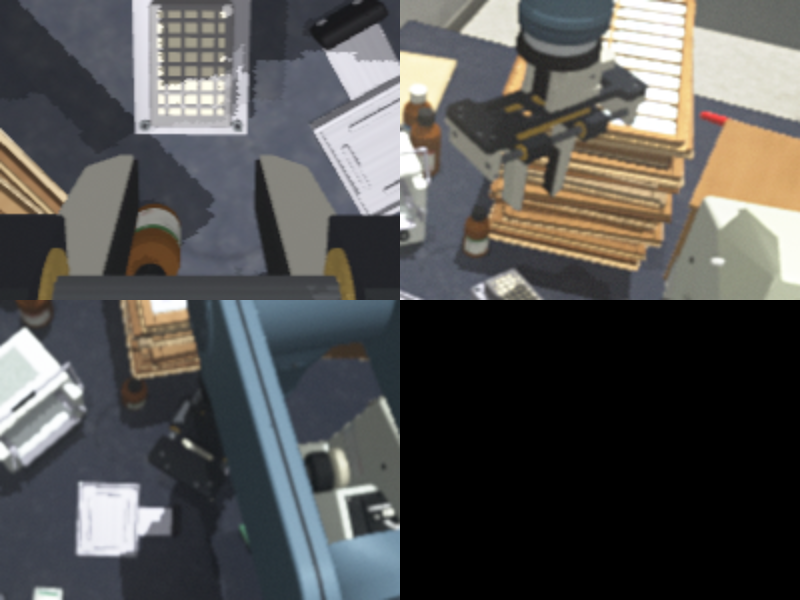

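In the wrist crop the fingertips' near edge is at original pixel row ~228, and in the scene view their mean is about (328,160). Both put them higher than the reported TCP. That would explain why they closed above the cassette.

Run:
```python
from h import *
o=env.get_obs(); c=env.calibration('wrist'); T=np.array(o['tool_pos']); print(env.grip_depth,T,o['width'])
q=R.from_quat(np.roll(o['eef_rot'],-1)).as_matrix(); s=env.calibration('scene')
for dz in (0,5,10,15,20,25):
    P=T+[0,0,dz]; h=o['width']/2
    print(dz,*[np.round(proj(c,P+q@[x,y,0]),1) for x in (7.5,) for y in (h,-h,h+17.5,-h-17.5)],'scene',*[np.round(proj(s,P+q@[0,y,0]),1) for y in (h+9,-h-9)])
cv2.imwrite('pics/w4.png',np.hstack([cv2.resize(env.snapshot('wrist')[200:270,206:306],(400,280),interpolation=cv2.INTER_CUBIC),cv2.resize(env.snapshot('scene')[130:200,280:380],(400,280),interpolation=cv2.INTER_CUBIC)])[:,:,::-1])
```

```text
-18.8 [491.31641324 206.69171704 161.52337551] 46.60257752263631
0 [285.3 209.4] [218.8 209.4] [310.3 209.4] [193.7 209.3] scene [311.8 176.1] [335.5 165.8]
5 [286.1 211.7] [218.  211.7] [311.7 211.7] [192.4 211.6] scene [312.1 174.4] [335.9 164.2]
10 [286.9 214.1] [217.1 214.1] [313.1 214.1] [190.9 214.1] scene [312.3 172.7] [336.2 162.5]
15 [287.7 216.6] [216.2 216.6] [314.5 216.6] [189.4 216.6] scene [312.6 171. ] [336.6 160.8]
20 [288.6 219.3] [215.3 219.2] [316.1 219.3] [187.8 219.2] scene [312.8 169.3] [336.9 159.1]
25 [289.5 222.1] [214.4 222. ] [317.7 222.1] [186.1 222. ] scene [313.1 167.6] [337.3 157.3]
```

View pics/w4.png

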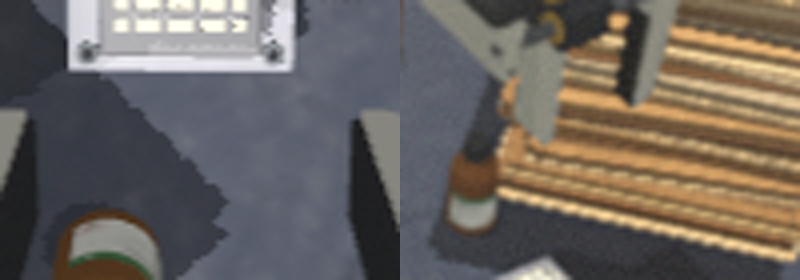

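The tips sit about 30 mm above the reported TCP in both views: wrist row 227.5 and scene (316,164) and (339,156). I'll go lower with a partly closed gripper and test the grip there.

Call:
jog_arm(
  claw=0.25,
  steps=[
    {"tx":0,"ty":0,"tz":-1,"ax":0,"ay":0,"az":0},
    {"tx":0,"ty":0,"tz":-1,"ax":0,"ay":0,"az":0},
    {"tx":0,"ty":0,"tz":-1,"ax":0,"ay":0,"az":0},
    {"tx":0,"ty":0,"tz":-1,"ax":0,"ay":0,"az":0},
    {"tx":0,"ty":0,"tz":-1,"ax":0,"ay":0,"az":0},
    {"tx":0,"ty":0,"tz":0,"ax":0,"ay":0,"az":0},
    {"tx":0,"ty":0,"tz":0,"ax":0,"ay":0,"az":0},
    {"tx":0,"ty":0,"tz":-0.4,"ax":0,"ay":0,"az":0},
  ],
)

```text
time: 5.8
tool_pos: [494.7, 207.4, 30.3]
eef_rot: [0.002, -0.484, 0.875, -0.001]
ft_force: [0.7, 1.2, 0.4]
width: 58.1
gripper_force: 0.0
```

Call:
jog_arm(
  steps=[
    {"tx":0,"ty":0,"tz":-0.4,"ax":0,"ay":0,"az":0},
    {"tx":0,"ty":0,"tz":-0.2,"ax":0,"ay":0,"az":0},
    {"tx":0,"ty":0,"tz":0,"ax":0,"ay":0,"az":0},
    {"tx":0,"ty":0,"tz":0,"ax":0,"ay":0,"az":0},
  ],
)

```text
time: 6.13
tool_pos: [492.3, 206.9, 13.1]
eef_rot: [-0.0, -0.484, 0.875, 0.0]
ft_force: [-1.0, 0.3, 0.4]
width: 58.0
gripper_force: 0.0
```

Call:
jog_arm(
  steps=[
    {"tx":0,"ty":0,"tz":-0.16,"ax":0,"ay":0,"az":0},
    {"tx":0,"ty":0,"tz":-0.16,"ax":0,"ay":0,"az":0},
    {"tx":0,"ty":0,"tz":-0.12,"ax":0,"ay":0,"az":0},
    {"tx":0,"ty":0,"tz":0,"ax":0,"ay":0,"az":0},
  ],
)

```text
time: 6.47
tool_pos: [491.8, 206.8, 1.4]
eef_rot: [-0.001, -0.484, 0.875, 0.0]
ft_force: [0.2, 0.1, 0.3]
width: 58.3
gripper_force: 0.0
```

Call:
jog_arm(
  claw=-1,
  newtons=15,
  steps=[
    {"tx":0,"ty":0,"tz":0,"ax":0,"ay":0,"az":0},
    {"tx":0,"ty":0,"tz":0,"ax":0,"ay":0,"az":0},
    {"tx":0,"ty":0,"tz":0,"ax":0,"ay":0,"az":0},
    {"tx":0,"ty":0,"tz":0,"ax":0,"ay":0,"az":0},
  ],
)

```text
time: 6.8
tool_pos: [492.7, 206.8, 2.3]
eef_rot: [0.0, -0.484, 0.875, -0.0]
ft_force: [0.7, -2.3, 0.9]
width: 45.6
gripper_force: 15.0
```

Call:
jog_arm(
  steps=[
    {"tx":0,"ty":0,"tz":0.2,"ax":0,"ay":0,"az":0},
    {"tx":0,"ty":0,"tz":0.4,"ax":0,"ay":0,"az":0},
    {"tx":0,"ty":0,"tz":0.6,"ax":0,"ay":0,"az":0},
    {"tx":0,"ty":0,"tz":0.8,"ax":0,"ay":0,"az":0},
    {"tx":0,"ty":0,"tz":0.8,"ax":0,"ay":0,"az":0},
    {"tx":0,"ty":0,"tz":0.8,"ax":0,"ay":0,"az":0},
    {"tx":0,"ty":0,"tz":0.8,"ax":0,"ay":0,"az":0},
    {"tx":0,"ty":0,"tz":0.72,"ax":0,"ay":0,"az":0},
  ],
  newtons=20,
)

```text
time: 7.47
tool_pos: [492.1, 207.1, 132.4]
eef_rot: [0.001, -0.484, 0.875, 0.0]
ft_force: [0.8, -0.5, -1.0]
width: 45.6
gripper_force: 20.0
```

Call:
jog_arm(
  steps=[
    {"tx":-0.112,"ty":0.316,"tz":0,"ax":0,"ay":0,"az":-0.983},
    {"tx":-0.112,"ty":0.316,"tz":0,"ax":0,"ay":0,"az":-0.983},
    {"tx":-0.112,"ty":0.316,"tz":0,"ax":0,"ay":0,"az":-0.983},
    {"tx":-0.112,"ty":0.316,"tz":0,"ax":0,"ay":0,"az":-0.983},
    {"tx":-0.112,"ty":0.316,"tz":0,"ax":0,"ay":0,"az":-0.983},
    {"tx":-0.112,"ty":0.316,"tz":0,"ax":0,"ay":0,"az":-0.983},
    {"tx":-0.112,"ty":0.316,"tz":0,"ax":0,"ay":0,"az":-0.983},
    {"tx":-0.112,"ty":0.316,"tz":0,"ax":0,"ay":0,"az":-0.983},
  ],
)

```text
time: 8.13
tool_pos: [469.3, 270.6, 131.1]
eef_rot: [0.0, -0.227, 0.974, 0.0]
ft_force: [-0.4, 0.3, -0.7]
width: 45.7
gripper_force: 20.0
```

Call:
jog_arm(
  steps=[
    {"tx":-0.112,"ty":0.316,"tz":0,"ax":0,"ay":0,"az":-0.983},
    {"tx":-0.112,"ty":0.316,"tz":0,"ax":0,"ay":0,"az":-0.983},
    {"tx":-0.112,"ty":0.316,"tz":0,"ax":0,"ay":0,"az":-0.983},
    {"tx":-0.112,"ty":0.316,"tz":0,"ax":0,"ay":0,"az":-0.983},
    {"tx":-0.112,"ty":0.316,"tz":0,"ax":0,"ay":0,"az":-0.983},
    {"tx":-0.112,"ty":0.316,"tz":0,"ax":0,"ay":0,"az":-0.983},
    {"tx":-0.112,"ty":0.316,"tz":0,"ax":0,"ay":0,"az":-0.983},
    {"tx":0,"ty":0,"tz":0,"ax":0,"ay":0,"az":0},
  ],
)

```text
time: 8.8
tool_pos: [449.4, 326.7, 131.0]
eef_rot: [-0.0, 0.01, 1.0, 0.001]
ft_force: [0.3, 0.3, 0.4]
width: 45.5
gripper_force: 20.0
```

Call:
jog_arm(
  steps=[
    {"tx":0,"ty":0,"tz":0,"ax":0,"ay":0,"az":0},
    {"tx":0,"ty":0,"tz":0,"ax":0,"ay":0,"az":0},
    {"tx":0,"ty":0,"tz":0,"ax":0,"ay":0,"az":0},
  ],
)

```text
time: 9.05
tool_pos: [450.4, 325.0, 130.4]
eef_rot: [0.0, 0.009, 1.0, -0.0]
ft_force: [-0.2, -0.5, -0.4]
width: 45.6
gripper_force: 20.0
```

Run:
```python
from h import *
import pickle
o=env.get_obs(); c,p=snap('wrist','w5.png'); c2,s=snap('scene','s5.png'); print(o['tool_pos'],o['eef_rot'],o['width'],o['gripper_force'],o['ft_force'])
pickle.dump((o,c),open('w5.pkl','wb'))
b=np.zeros((600,800,3),np.uint8); b[:450,:600]=cv2.resize(p,(600,450),interpolation=cv2.INTER_CUBIC)
b[450:,:200]=cv2.resize(s[100:175,230:330],(200,150)); b[450:,200:400]=s[80:230,180:380]
b[300:,600:]=cv2.resize(s[120:195,250:300],(200,300))
cv2.imwrite('pics/w5s.png',b[:,:,::-1])
```

```text
[450.40731889 325.00322517 130.35138758] [ 7.57912160e-05  9.07559892e-03  9.99958813e-01 -1.60797296e-05] 45.644753299929974 19.99911278486252 [-0.21301505 -0.53954071 -0.4076588 ]
```

View pics/w5s.png

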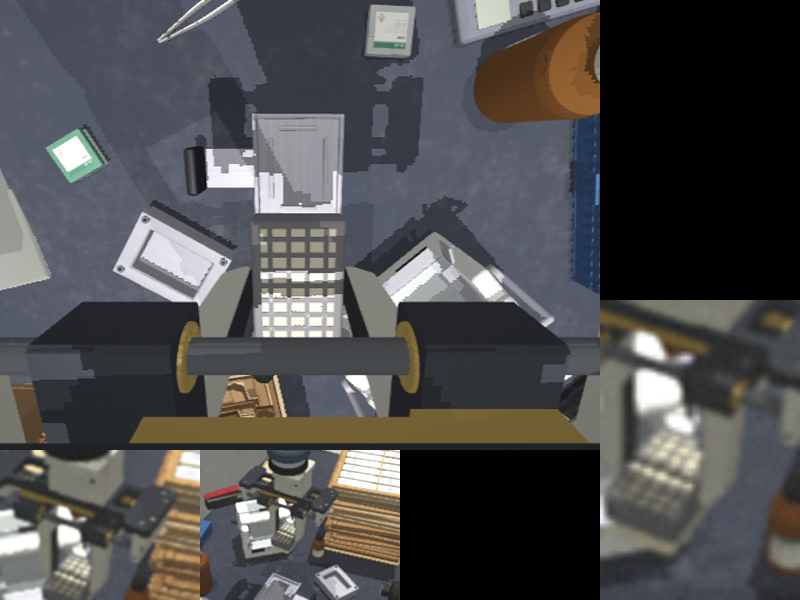

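The wrist picture (600 px wide) shows the block held, with its near top edge from (252,220) to (344,217). The empty pan's top corners are at (253,115) and (344,114), the right edge runs down to (343,213), the top rib is at about (305,127), and the pull is at (185–206, 147–194).

Run:
```python
from h import *
import pickle
o,c=pickle.load(open('w5.pkl','rb'))
p=cv2.imread('pics/w5.png')
b=np.zeros((600,800,3),np.uint8)
b[:]=cv2.resize(p[80:200,150:310],(800,600),interpolation=cv2.INTER_CUBIC)
cv2.imwrite('pics/w5c.png',b)
k=1.171875
for n,u,v,z in [('panTL z14',253,115,14),('panTR z9',344,114,9),('panR low z9',343,213,9),('rib top',305,127,7),('pull a',186,149,36),('pull b',186,194,36),('pull c',206,170,36),('blk L',252,220,170),('blk R',344,217,170)]: print(n,at(c,u/k,v/k,z))
```

```text
panTL z14 [362.2 290.3  14. ]
panTR z9 [362.6 368.6   9. ]
panR low z9 [450.6 369.2   9. ]
rib top [372.8 334.7   7. ]
pull a [388.5 237.1  36. ]
pull b [425.4 233.2  36. ]
pull c [405.7 251.8  36. ]
blk L [415.3 305.8 170. ]
blk R [414.6 349.  170. ]
```

View pics/w5c.png

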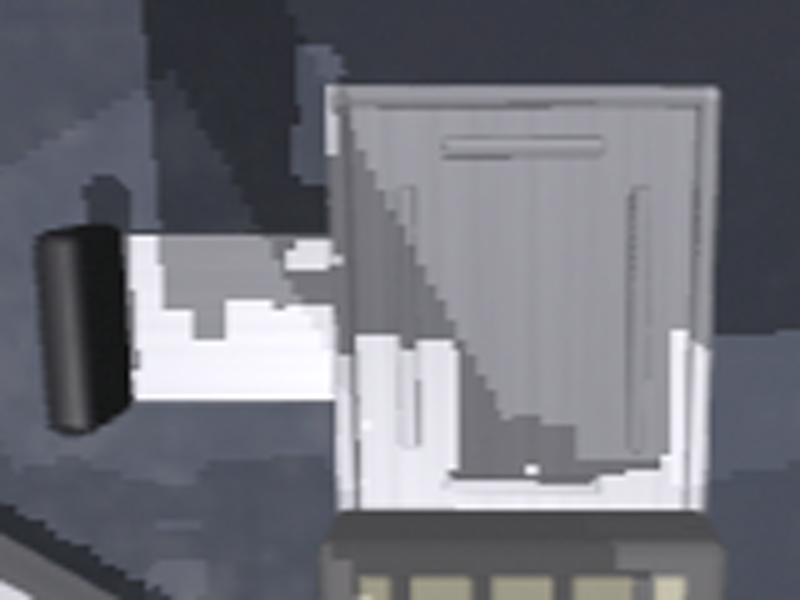

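The crop (5x, offset (150,80)) shows all four ribs with their inner edges at top row 158, bottom row 478, left col 420 and right col 631. The cassette edges are at cols 322 and 724, row 545.

Run:
```python
from h import *
import pickle
o,c=pickle.load(open('w5.pkl','rb')); print(o['tool_pos'])
f=lambda u,v,z:at(c,150+u/5-.4,80+v/5-.4,z)
for n,u,v,z in [('top',523,158,7),('bot',525,478,7),('left u',418,190,7),('left d',420,446,7),('right u',632,190,7),('right d',630,450,7),('tl',330,88,14),('tr',719,92,9),('br',706,508,9),('bl',342,508,14),('cL',322,545,170),('cR',724,545,170),('cL',322,545,160),('cR',724,545,160),('pull',80,230,36),('pull',85,430,36),('tongue',235,235,3),('tongue',235,400,3)]: print(n,f(u,v,z))
```

```text
[450.40731889 325.00322517 130.35138758]
top [375.5 328.4   7. ]
bot [442.9 327.7   7. ]
left u [381.5 306.5   7. ]
left d [435.4 305.    7. ]
right u [382.3 351.    7. ]
right d [437.1 350.7   7. ]
tl [361.3 290.1  14. ]
tr [363.3 368.4   9. ]
br [449.9 367.2   9. ]
bl [447.3 288.2  14. ]
cL [415.7 305.2 170. ]
cR [416.5 349.5 170. ]
cL [418.3 303.8 160. ]
cR [419.1 350.8 160. ]
pull [387.2 243.7  36. ]
pull [425.6 241.   36. ]
tongue [390.2 267.1   3. ]
tongue [425.3 264.7   3. ]
```

Call:
jog_arm(
  steps=[
    {"tx":-0.6,"ty":0.01,"tz":0,"ax":0,"ay":0,"az":0},
    {"tx":-0.6,"ty":0.02,"tz":0,"ax":0,"ay":0,"az":0},
    {"tx":-0.48,"ty":0,"tz":-0.6,"ax":0,"ay":0,"az":0},
    {"tx":0,"ty":0,"tz":-0.8,"ax":0,"ay":0,"az":0},
    {"tx":0,"ty":0,"tz":-0.8,"ax":0,"ay":0,"az":0},
    {"tx":0,"ty":0,"tz":-0.8,"ax":0,"ay":0,"az":0},
    {"tx":0,"ty":0,"tz":-0.8,"ax":0,"ay":0,"az":0},
    {"tx":0,"ty":0,"tz":-0.6,"ax":0,"ay":0,"az":0},
  ],
)

```text
time: 9.82
tool_pos: [407.8, 325.5, 18.6]
eef_rot: [-0.001, 0.009, 1.0, -0.0]
ft_force: [-0.1, 0.4, -0.4]
width: 45.5
gripper_force: 20.0
```

Call:
jog_arm(
  steps=[
    {"tx":0,"ty":0,"tz":0,"ax":0,"ay":0,"az":0},
    {"tx":0,"ty":0,"tz":0,"ax":0,"ay":0,"az":0},
    {"tx":0,"ty":0,"tz":0,"ax":0,"ay":0,"az":0},
  ],
)

```text
time: 10.07
tool_pos: [409.1, 326.3, 20.9]
eef_rot: [0.001, 0.01, 1.0, 0.0]
ft_force: [0.7, 0.2, -0.6]
width: 45.8
gripper_force: 20.0
```

Run:
```python
from h import *
o=env.get_obs(); c,p=snap('wrist','w6.png'); c2,s=snap('scene','s6.png'); print(o['tool_pos'],o['ft_force'])
import pickle; pickle.dump((o,c),open('w6.pkl','wb'))
b=np.zeros((600,800,3),np.uint8); b[:360,:480]=cv2.resize(p[90:250,150:363],(480,360),interpolation=cv2.INTER_CUBIC); b[:, 480:]=cv2.resize(s[190:265,225:265],(320,600),interpolation=cv2.INTER_CUBIC)
b[360:,:480]=cv2.resize(s[180:260,190:350],(480,240))
cv2.imwrite('pics/w6s.png',b[:,:,::-1])
```

```text
[409.07160496 326.32578369  20.91401115] [ 0.66317112  0.16935605 -0.58391551]
```

View pics/w6s.png

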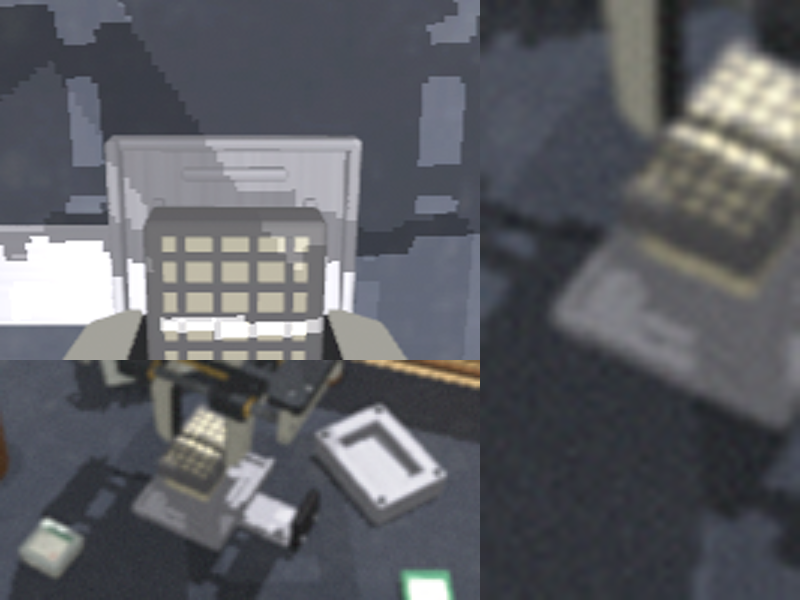

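The wrist crop (480 px wide) shows the cassette at cols 146–325, centred over the pan (107–361) and the ribs (182–288), so it is aligned and I can lower it.

Call:
jog_arm(
  steps=[
    {"tx":0,"ty":0,"tz":-0.3,"ax":0,"ay":0,"az":0},
    {"tx":0,"ty":0,"tz":-0.2,"ax":0,"ay":0,"az":0},
    {"tx":0,"ty":0,"tz":-0.16,"ax":0,"ay":0,"az":0},
    {"tx":0,"ty":0,"tz":0,"ax":0,"ay":0,"az":0},
    {"tx":0,"ty":0,"tz":0,"ax":0,"ay":0,"az":0},
  ],
)

```text
time: 10.58
tool_pos: [407.9, 326.0, 3.1]
eef_rot: [-0.0, 0.01, 1.0, -0.0]
ft_force: [-0.2, -0.1, -0.4]
width: 45.5
gripper_force: 20.0
```

Call:
jog_arm(
  steps=[
    {"tx":0,"ty":0,"tz":-0.1,"ax":0,"ay":0,"az":0},
    {"tx":0,"ty":0,"tz":-0.1,"ax":0,"ay":0,"az":0},
    {"tx":0,"ty":0,"tz":0,"ax":0,"ay":0,"az":0},
    {"tx":0,"ty":0,"tz":0,"ax":0,"ay":0,"az":0},
  ],
)

```text
time: 10.92
tool_pos: [408.2, 326.1, -1.6]
eef_rot: [-0.0, 0.01, 1.0, -0.0]
ft_force: [-0.6, -0.7, -0.5]
width: 45.3
gripper_force: 20.0
```

Call:
jog_arm(
  steps=[
    {"tx":0,"ty":0,"tz":-0.06,"ax":0,"ay":0,"az":0},
    {"tx":0,"ty":0,"tz":0,"ax":0,"ay":0,"az":0},
    {"tx":0,"ty":0,"tz":0,"ax":0,"ay":0,"az":0},
  ],
)

```text
time: 11.17
tool_pos: [408.3, 326.1, -3.0]
eef_rot: [-0.0, 0.01, 1.0, -0.0]
ft_force: [0.0, 0.6, -0.1]
width: 45.2
gripper_force: 20.0
```

Call:
jog_arm(
  steps=[
    {"tx":0,"ty":0,"tz":-0.05,"ax":0,"ay":0,"az":0},
    {"tx":0,"ty":0,"tz":0,"ax":0,"ay":0,"az":0},
    {"tx":0,"ty":0,"tz":0,"ax":0,"ay":0,"az":0},
  ],
)

```text
time: 11.42
tool_pos: [408.5, 326.2, -3.9]
eef_rot: [0.0, 0.01, 1.0, 0.0]
ft_force: [-1.1, 0.7, 3.2]
width: 45.3
gripper_force: 20.0
```

Call:
jog_arm(
  steps=[
    {"tx":0,"ty":0,"tz":-0.04,"ax":0,"ay":0,"az":0},
    {"tx":0,"ty":0,"tz":0,"ax":0,"ay":0,"az":0},
    {"tx":0,"ty":0,"tz":0,"ax":0,"ay":0,"az":0},
  ],
)

```text
time: 11.67
tool_pos: [408.6, 326.3, -3.9]
eef_rot: [0.0, 0.009, 1.0, 0.0]
ft_force: [-3.0, -2.0, 12.3]
width: 45.5
gripper_force: 20.0
```

The foot touched down at -3.9 mm, as expected for the tray floor. I'll release it, and also check the height of the gripper's body in the earlier wrist picture.

Call:
jog_arm(
  claw=0.35,
  steps=[
    {"tx":0,"ty":0,"tz":0.03,"ax":0,"ay":0,"az":0},
    {"tx":0,"ty":0,"tz":0,"ax":0,"ay":0,"az":0},
    {"tx":0,"ty":0,"tz":0,"ax":0,"ay":0,"az":0},
    {"tx":0,"ty":0,"tz":0,"ax":0,"ay":0,"az":0},
    {"tx":0,"ty":0,"tz":0.4,"ax":0,"ay":0,"az":0},
    {"tx":0,"ty":0,"tz":1,"ax":0,"ay":0,"az":0},
    {"tx":0,"ty":0,"tz":1,"ax":0,"ay":0,"az":0},
    {"tx":0,"ty":0,"tz":0,"ax":0,"ay":0,"az":0},
  ],
)

```text
time: 12.33
tool_pos: [411.3, 327.8, 60.4]
eef_rot: [0.003, 0.009, 1.0, 0.002]
ft_force: [1.1, 0.4, -0.1]
width: 62.7
gripper_force: 0.0
```

Run:
```python
from h import *
import pickle
o,c=pickle.load(open('w6.pkl','rb')); T=o['tool_pos']; q=R.from_quat(np.roll(o['eef_rot'],-1)).as_matrix()
for x in (10,20,30,37): print(x,[ (z,*np.round(proj(c,T+q@[x,60,z]),0)) for z in (-64,-84,-100,-114,-130)])
p=cv2.cvtColor(cv2.imread('pics/w6.png'),cv2.COLOR_BGR2GRAY)
for col in (120,160,350,390): print(col,list(p[180:384:4,col]))
# scene: dark body along finger line
s=env.calibration('scene'); g=cv2.imread('pics/s6.png')
for y in (31,-31):
  print(y,[(z,tuple(g[int(round(v)),int(round(u))].tolist())) for z in range(-20,-150,-8) for u,v in [proj(s,T+q@[7.5 if q[0,0]<0 else -7.5,y,z])]])
```

```text
10 [(-64, np.float64(372.0), np.float64(248.0)), (-84, np.float64(389.0), np.float64(269.0)), (-100, np.float64(408.0), np.float64(290.0)), (-114, np.float64(428.0), np.float64(314.0)), (-130, np.float64(459.0), np.float64(350.0))]
20 [(-64, np.float64(374.0), np.float64(230.0)), (-84, np.float64(392.0), np.float64(248.0)), (-100, np.float64(411.0), np.float64(266.0)), (-114, np.float64(433.0), np.float64(288.0)), (-130, np.float64(466.0), np.float64(320.0))]
30 [(-64, np.float64(376.0), np.float64(210.0)), (-84, np.float64(395.0), np.float64(225.0)), (-100, np.float64(415.0), np.float64(242.0)), (-114, np.float64(438.0), np.float64(260.0)), (-130, np.float64(473.0), np.float64(288.0))]
37 [(-64, np.float64(378.0), np.float64(196.0)), (-84, np.float64(397.0), np.float64(209.0)), (-100, np.float64(418.0), np.float64(223.0)), (-114, np.float64(442.0), np.float64(240.0)), (-130, np.float64(478.0), np.float64(265.0))]
120 [np.uint8(122), np.uint8(122), np.uint8(108), np.uint8(109), np.uint8(36), np.uint8(38), np.uint8(76), np.uint8(87), np.uint8(98), np.uint8(107), np.uint8(114), np.uint
[... 2913 characters left out ...]
(-52, (117, 126, 128)), (-60, (116, 128, 130)), (-68, (114, 125, 127)), (-76, (116, 127, 126)), (-84, (113, 126, 125)), (-92, (117, 130, 130)), (-100, (113, 122, 124)), (-108, (66, 61, 60)), (-116, (67, 68, 67)), (-124, (42, 44, 47)), (-132, (48, 87, 102)), (-140, (44, 39, 37)), (-148, (75, 78, 79))]
-31 [(-20, (134, 126, 127)), (-28, (216, 207, 206)), (-36, (135, 133, 133)), (-44, (112, 126, 126)), (-52, (114, 126, 126)), (-60, (119, 129, 129)), (-68, (116, 126, 126)), (-76, (113, 123, 124)), (-84, (118, 128, 129)), (-92, (42, 40, 40)), (-100, (40, 36, 34)), (-108, (63, 59, 55)), (-116, (76, 75, 71)), (-124, (44, 42, 42)), (-132, (43, 41, 40)), (-140, (43, 40, 39)), (-148, (111, 119, 120))]
```

Both views put the tips at about TCP+33 and the body at about TCP+117, so the whole gripper sits ~33 mm higher than reported. Next I'll grip the tray's pull.

Call:
jog_arm(
  claw=0,
  steps=[
    {"tx":-0.02,"ty":-0.7,"tz":0,"ax":0,"ay":0,"az":0},
    {"tx":-0.02,"ty":-1,"tz":0,"ax":0,"ay":0,"az":0},
    {"tx":-0.02,"ty":-1,"tz":0,"ax":0,"ay":0,"az":0},
    {"tx":-0.02,"ty":-0.9,"tz":0,"ax":0,"ay":0,"az":0},
    {"tx":0,"ty":0,"tz":-0.6,"ax":0,"ay":0,"az":0},
    {"tx":0,"ty":0,"tz":-0.6,"ax":0,"ay":0,"az":0},
    {"tx":0,"ty":0,"tz":0,"ax":0,"ay":0,"az":0},
    {"tx":0,"ty":0,"tz":0,"ax":0,"ay":0,"az":0},
  ],
)

```text
time: 13.0
tool_pos: [405.6, 235.8, 25.2]
eef_rot: [-0.001, 0.01, 1.0, -0.0]
ft_force: [0.3, 0.6, 0.1]
width: 46.3
gripper_force: 0.0
```

Run:
```python
from h import *
o=env.get_obs(); c,p=snap('wrist','w7.png'); T=o['tool_pos'];print(T,o['width'])
# find pull: dark pixels near expected top
u,v=proj(c,[406.4,236.2,36]); print(u,v)
g=cv2.cvtColor(p,cv2.COLOR_RGB2GRAY); U,V=int(u),int(v)
print(g[V-60:V+20:4,U-28:U+30:2])
print([at(c,k,V-20,36) for k in (U-28,U,U+28)])
```

```text
[405.57848204 235.83436349  25.19652032] 46.32812104922374
252.00666323807388 228.35552864011706
[[ 56  51  51  52  53  53  52  52  52  53  52  52  52  52  51  50  49  50
   51  60  66  67  66  69  71  72  73  71  70]
 [ 67  66  52  51  51  51  50  51  52  52  52  52  52  50  52  51  51  52
   52  54  52  67  66  67  68  70  71  71  71]
 [ 69  68  53  54  52  51  51  89  89  90  90  91  91  91  70  51  53  53
   54  53  53  52  60  65  65  65  67  65  65]
 [ 71  70  68  53  51  79  90  91  90  89  89  89  89  69  51  51  52  52
   50  80  93  90  97 102 102 102 102 102 102]
 [ 66  67  66  58  51  51  51  51  52  51  51  51  52  51  52  51  51  52
   52  53  53  51  50  59  63  64  63  64  64]
 [ 68  66  67  66  58  50  51  50  51  52  51  51  51  51  50  52  53  53
   55  55  55  53  52  51  51  50  50  50  51]
 [ 51  51  52  51  52  52  90  90  71  53  54  53  39  27  28  27  27  26
   28 124 124 123 124 123 124 124 123 124 124]
 [ 51  49  50  49  52  51  92  93  93  93  93  96  55  27  28  27  29  27
   26 222 246 245 245 244 243 242 242 241 240]
 [ 51  51  51  51  52  93  94  92  
[... 808 characters left out ...]
41]
 [ 97  97  97  95  93  94  95  93  93  89  86 100  49  62  80  73  69  62
   45 220 244 243 243 242 242 241 240 240 240]
 [ 94  93  92  92  92  94  95  94  91  90  91 155  71  63  78  73  68  61
   47 214 238 237 237 236 236 236 235 235 234]
 [ 93  92  90  90  91  92  92  91  90  90  92  94  45  61  77  72  67  60
   46  78  90  90  91  91  92  91  90  91  90]
 [ 92  92  93  94  95  94  93  95  96  95  95  96  45  62  76  71  66  59
   45  82  93  93  94  95  94  93  91  90  90]
 [ 90  92  93  96  97  95  92  95  98  99 100 100  46  62  75  70  66  58
   45  82  91  91  94  94  91  90  91  90  88]]
[array([391.6, 218. ,  36. ]), array([392. , 236.5,  36. ]), array([392.3, 255. ,  36. ])]
```

The pull is centred between the fingers, so I'll descend and grip it.

Call:
jog_arm(
  steps=[
    {"tx":0,"ty":0,"tz":-0.7,"ax":0,"ay":0,"az":0},
    {"tx":0,"ty":0,"tz":-0.6,"ax":0,"ay":0,"az":0},
    {"tx":0,"ty":0,"tz":-0.3,"ax":0,"ay":0,"az":0},
    {"tx":0,"ty":0,"tz":-0.2,"ax":0,"ay":0,"az":0},
    {"tx":0,"ty":0,"tz":0,"ax":0,"ay":0,"az":0},
    {"tx":0,"ty":0,"tz":0,"ax":0,"ay":0,"az":0},
  ],
)

```text
time: 13.55
tool_pos: [406.6, 236.4, -19.0]
eef_rot: [0.0, 0.009, 1.0, 0.0]
ft_force: [0.5, 0.0, -0.0]
width: 46.9
gripper_force: 0.0
```

Call:
jog_arm(
  claw=-1,
  newtons=30,
  steps=[
    {"tx":0,"ty":0,"tz":0,"ax":0,"ay":0,"az":0},
    {"tx":0,"ty":0,"tz":0,"ax":0,"ay":0,"az":0},
    {"tx":0,"ty":0,"tz":0,"ax":0,"ay":0,"az":0},
    {"tx":0,"ty":0,"tz":0,"ax":0,"ay":0,"az":0},
    {"tx":0,"ty":0,"tz":0,"ax":0,"ay":0,"az":0},
    {"tx":0,"ty":0,"tz":0,"ax":0,"ay":0,"az":0},
    {"tx":0,"ty":0,"tz":0,"ax":0,"ay":0,"az":0},
    {"tx":0,"ty":0,"tz":0,"ax":0,"ay":0,"az":0},
  ],
)

```text
time: 14.22
tool_pos: [406.4, 236.2, -19.3]
eef_rot: [0.0, 0.01, 1.0, 0.0]
ft_force: [-0.4, 0.4, 1.1]
width: 9.7
gripper_force: 30.0
```

Call:
jog_arm(
  newtons=60,
  steps=[
    {"tx":0,"ty":0,"tz":0,"ax":0,"ay":0,"az":0},
    {"tx":0,"ty":0,"tz":0.02,"ax":0,"ay":0,"az":0},
    {"tx":0,"ty":0,"tz":0.1,"ax":0,"ay":0,"az":0},
    {"tx":0,"ty":0,"tz":0.2,"ax":0,"ay":0,"az":0},
    {"tx":0,"ty":0,"tz":0.2,"ax":0,"ay":0,"az":0},
    {"tx":0,"ty":0,"tz":0.2,"ax":0,"ay":0,"az":0},
    {"tx":0,"ty":0,"tz":0,"ax":0,"ay":0,"az":0},
    {"tx":0,"ty":0,"tz":0,"ax":0,"ay":0,"az":0},
  ],
)

```text
time: 14.88
tool_pos: [406.7, 236.2, -1.0]
eef_rot: [0.001, 0.01, 1.0, 0.0]
ft_force: [-0.0, -0.3, -2.5]
width: 9.6
gripper_force: 60.0
```

Call:
jog_arm(
  steps=[
    {"tx":0,"ty":0,"tz":0.3,"ax":0,"ay":0,"az":0},
    {"tx":0,"ty":0,"tz":0.5,"ax":0,"ay":0,"az":-0.3},
    {"tx":0,"ty":0,"tz":0.5,"ax":0,"ay":0,"az":-0.6},
    {"tx":0,"ty":0,"tz":0.428,"ax":0,"ay":0,"az":-0.8},
    {"tx":0,"ty":0,"tz":0,"ax":0,"ay":0,"az":-0.8},
    {"tx":0,"ty":0,"tz":0,"ax":0,"ay":0,"az":-0.8},
    {"tx":0,"ty":0,"tz":0,"ax":0,"ay":0,"az":-0.8},
    {"tx":-0.03,"ty":0.2,"tz":0,"ax":0,"ay":0,"az":-0.8},
  ],
)

```text
time: 15.55
tool_pos: [405.4, 240.6, 42.1]
eef_rot: [-0.0, 0.181, 0.983, -0.0]
ft_force: [0.2, 0.6, -2.4]
width: 9.4
gripper_force: 60.0
```

Call:
jog_arm(
  steps=[
    {"tx":-0.06,"ty":0.4,"tz":0,"ax":0,"ay":0,"az":-0.8},
    {"tx":-0.06,"ty":0.4,"tz":0,"ax":0,"ay":0,"az":-0.8},
    {"tx":-0.06,"ty":0.4,"tz":0,"ax":0,"ay":0,"az":-0.8},
    {"tx":-0.06,"ty":0.4,"tz":0,"ax":0,"ay":0,"az":-0.8},
    {"tx":-0.06,"ty":0.4,"tz":0,"ax":0,"ay":0,"az":-0.8},
    {"tx":-0.06,"ty":0.4,"tz":0,"ax":0,"ay":0,"az":-0.8},
    {"tx":-0.02,"ty":0.226,"tz":0,"ax":0,"ay":0,"az":-0.8},
    {"tx":0,"ty":0,"tz":0,"ax":0,"ay":0,"az":-0.55},
  ],
)

```text
time: 16.22
tool_pos: [395.6, 307.8, 42.0]
eef_rot: [-0.0, 0.386, 0.923, 0.0]
ft_force: [0.2, 0.1, -2.2]
width: 9.6
gripper_force: 60.0
```

Call:
jog_arm(
  steps=[
    {"tx":0,"ty":0,"tz":0,"ax":0,"ay":0,"az":-0.2},
    {"tx":0,"ty":0,"tz":0,"ax":0,"ay":0,"az":0},
    {"tx":0,"ty":0,"tz":0,"ax":0,"ay":0,"az":0},
    {"tx":0,"ty":0,"tz":0,"ax":0,"ay":0,"az":0},
  ],
)

```text
time: 16.55
tool_pos: [396.0, 306.5, 41.8]
eef_rot: [-0.0, 0.391, 0.92, -0.0]
ft_force: [0.2, -0.1, -3.0]
width: 9.6
gripper_force: 60.0
```

Run:
```python
from h import *
import pickle
o=env.get_obs(); c,p=snap('wrist','w8.png'); c2,s=snap('scene','s8.png'); c3,t=snap('top','t8.png')
pickle.dump((o,c,c2,c3),open('w8.pkl','wb'))
print(o['tool_pos'],o['eef_rot'],o['ft_force'],o['ft_torque'],o['width'])
x=np.array([.749,.663,0]);y=np.array([-.663,.749,0]); P=np.array([o['tool_pos'][0],o['tool_pos'][1],61])
for n,c_ in (('w',c),('s',c2),('t',c3)): print(n,[tuple(np.round(proj(c_,P+x*a+y*b+[0,0,h]),0)) for a,b,h in ((50,48,14),(50,-48,14),(130,-48,9),(130,48,9),(114,0,33))])
```

```text
[395.9774135  306.53590337  41.7754546 ] [-1.00248670e-04  3.91304552e-01  9.20261227e-01 -1.07388673e-04] [ 0.24810581 -0.13459424 -3.0286422 ] [-0.20401453  0.20608382 -0.00284132] 9.570957468045012
w [(np.float64(345.0), np.float64(167.0)), (np.float64(327.0), np.float64(314.0)), (np.float64(444.0), np.float64(313.0)), (np.float64(480.0), np.float64(172.0)), (np.float64(461.0), np.float64(265.0))]
s [(np.float64(238.0), np.float64(198.0)), (np.float64(277.0), np.float64(191.0)), (np.float64(269.0), np.float64(170.0)), (np.float64(232.0), np.float64(176.0)), (np.float64(251.0), np.float64(171.0))]
t [(np.float64(233.0), np.float64(209.0)), (np.float64(262.0), np.float64(184.0)), (np.float64(242.0), np.float64(161.0)), (np.float64(213.0), np.float64(185.0)), (np.float64(230.0), np.float64(176.0))]
```

The yaw is 43.9°, so 2.4° still to turn. I'll lower slightly and start the insertion while watching the force.

Call:
jog_arm(
  steps=[
    {"tx":0,"ty":0,"tz":-0.1,"ax":0,"ay":0,"az":-0.3},
    {"tx":0,"ty":0,"tz":-0.06,"ax":0,"ay":0,"az":-0.3},
    {"tx":0,"ty":0,"tz":0,"ax":0,"ay":0,"az":0},
    {"tx":0.15,"ty":0.133,"tz":0,"ax":0,"ay":0,"az":0},
    {"tx":0.15,"ty":0.133,"tz":0,"ax":0,"ay":0,"az":0},
    {"tx":0.15,"ty":0.133,"tz":0,"ax":0,"ay":0,"az":0},
    {"tx":0,"ty":0,"tz":0,"ax":0,"ay":0,"az":0},
    {"tx":0,"ty":0,"tz":0,"ax":0,"ay":0,"az":0},
  ],
)

```text
time: 17.37
tool_pos: [407.7, 317.1, 37.7]
eef_rot: [0.0, 0.411, 0.912, 0.0]
ft_force: [0.1, -0.4, -3.1]
width: 9.5
gripper_force: 60.0
```

Call:
jog_arm(
  steps=[
    {"tx":0.15,"ty":0.133,"tz":0,"ax":0,"ay":0,"az":0},
    {"tx":0.15,"ty":0.133,"tz":0,"ax":0,"ay":0,"az":0},
    {"tx":0.15,"ty":0.133,"tz":0,"ax":0,"ay":0,"az":0},
    {"tx":0,"ty":0,"tz":0,"ax":0,"ay":0,"az":0},
  ],
)

```text
time: 17.7
tool_pos: [419.8, 327.6, 37.9]
eef_rot: [0.0, 0.411, 0.912, 0.001]
ft_force: [-0.3, 0.7, -3.0]
width: 9.4
gripper_force: 60.0
```

Call:
jog_arm(
  steps=[
    {"tx":0.15,"ty":0.133,"tz":0,"ax":0,"ay":0,"az":0},
    {"tx":0.15,"ty":0.133,"tz":0,"ax":0,"ay":0,"az":0},
    {"tx":0,"ty":0,"tz":0,"ax":0,"ay":0,"az":0},
  ],
)

```text
time: 17.95
tool_pos: [427.2, 334.1, 37.9]
eef_rot: [0.0, 0.411, 0.912, 0.001]
ft_force: [-0.1, 0.7, -2.5]
width: 9.5
gripper_force: 60.0
```

Call:
jog_arm(
  steps=[
    {"tx":0.15,"ty":0.133,"tz":0,"ax":0,"ay":0,"az":0},
    {"tx":0.15,"ty":0.133,"tz":0,"ax":0,"ay":0,"az":0},
    {"tx":0.15,"ty":0.133,"tz":0,"ax":0,"ay":0,"az":0},
    {"tx":0,"ty":0,"tz":0,"ax":0,"ay":0,"az":0},
  ],
)

```text
time: 18.28
tool_pos: [438.5, 344.1, 37.9]
eef_rot: [0.0, 0.411, 0.912, 0.001]
ft_force: [0.5, 0.5, -2.6]
width: 9.7
gripper_force: 60.0
```

Call:
jog_arm(
  steps=[
    {"tx":0.15,"ty":0.133,"tz":0,"ax":0,"ay":0,"az":0},
    {"tx":0.15,"ty":0.133,"tz":0,"ax":0,"ay":0,"az":0},
    {"tx":0.15,"ty":0.133,"tz":0,"ax":0,"ay":0,"az":0},
    {"tx":0,"ty":0,"tz":0,"ax":0,"ay":0,"az":0},
  ],
)

```text
time: 18.62
tool_pos: [449.7, 354.1, 37.9]
eef_rot: [0.0, 0.411, 0.912, 0.001]
ft_force: [0.9, 0.6, -2.2]
width: 9.7
gripper_force: 60.0
```

Call:
jog_arm(
  steps=[
    {"tx":0.12,"ty":0.106,"tz":0,"ax":0,"ay":0,"az":0},
    {"tx":0.12,"ty":0.106,"tz":0,"ax":0,"ay":0,"az":0},
    {"tx":0,"ty":0,"tz":0,"ax":0,"ay":0,"az":0},
  ],
)

```text
time: 18.87
tool_pos: [455.3, 359.2, 37.8]
eef_rot: [0.0, 0.411, 0.912, 0.0]
ft_force: [0.2, 0.3, -1.8]
width: 9.4
gripper_force: 60.0
```

Call:
jog_arm(
  steps=[
    {"tx":0.12,"ty":0.106,"tz":0,"ax":0,"ay":0,"az":0},
    {"tx":0.12,"ty":0.106,"tz":0,"ax":0,"ay":0,"az":0},
    {"tx":0.12,"ty":0.106,"tz":-0.02,"ax":0,"ay":0,"az":0},
    {"tx":0.06,"ty":0.053,"tz":-0.02,"ax":0,"ay":0,"az":0},
    {"tx":0,"ty":0,"tz":0,"ax":0,"ay":0,"az":0},
  ],
)

```text
time: 19.28
tool_pos: [465.5, 368.3, 36.6]
eef_rot: [0.0, 0.411, 0.912, 0.0]
ft_force: [-0.3, 0.0, -2.4]
width: 9.5
gripper_force: 60.0
```

Call:
jog_arm(
  steps=[
    {"tx":0.09,"ty":0.08,"tz":0,"ax":0,"ay":0,"az":0},
    {"tx":0,"ty":0,"tz":0,"ax":0,"ay":0,"az":0},
    {"tx":0,"ty":0,"tz":0,"ax":0,"ay":0,"az":0},
  ],
)

```text
time: 19.53
tool_pos: [467.3, 370.0, 36.7]
eef_rot: [-0.0, 0.411, 0.912, -0.0]
ft_force: [-0.1, -0.1, -3.5]
width: 9.8
gripper_force: 60.0
```

Call:
jog_arm(
  steps=[
    {"tx":0.09,"ty":0.08,"tz":0,"ax":0,"ay":0,"az":0},
    {"tx":0,"ty":0,"tz":0,"ax":0,"ay":0,"az":0},
    {"tx":0,"ty":0,"tz":0,"ax":0,"ay":0,"az":0},
  ],
)

```text
time: 19.78
tool_pos: [469.7, 372.0, 36.8]
eef_rot: [0.0, 0.411, 0.912, 0.0]
ft_force: [-0.8, -0.4, -3.0]
width: 9.6
gripper_force: 60.0
```

Call:
jog_arm(
  steps=[
    {"tx":0.06,"ty":0.053,"tz":0,"ax":0,"ay":0,"az":0},
    {"tx":0,"ty":0,"tz":0,"ax":0,"ay":0,"az":0},
    {"tx":0,"ty":0,"tz":0,"ax":0,"ay":0,"az":0},
  ],
)

```text
time: 20.03
tool_pos: [471.2, 373.3, 36.8]
eef_rot: [0.0, 0.411, 0.912, 0.0]
ft_force: [0.5, 0.0, -3.0]
width: 9.3
gripper_force: 60.0
```

Call:
jog_arm(
  steps=[
    {"tx":0.045,"ty":0.04,"tz":0,"ax":0,"ay":0,"az":0},
    {"tx":0,"ty":0,"tz":0,"ax":0,"ay":0,"az":0},
    {"tx":0,"ty":0,"tz":0,"ax":0,"ay":0,"az":0},
  ],
)

```text
time: 20.28
tool_pos: [472.3, 374.3, 36.8]
eef_rot: [0.0, 0.411, 0.912, 0.0]
ft_force: [-0.2, -0.3, -2.2]
width: 9.5
gripper_force: 60.0
```

Call:
jog_arm(
  steps=[
    {"tx":0.045,"ty":0.04,"tz":0,"ax":0,"ay":0,"az":0},
    {"tx":0,"ty":0,"tz":0,"ax":0,"ay":0,"az":0},
    {"tx":0,"ty":0,"tz":0,"ax":0,"ay":0,"az":0},
  ],
)

```text
time: 20.53
tool_pos: [473.4, 375.3, 36.8]
eef_rot: [0.0, 0.411, 0.912, 0.0]
ft_force: [-1.0, 0.6, -2.8]
width: 9.2
gripper_force: 60.0
```

Call:
jog_arm(
  steps=[
    {"tx":0.045,"ty":0.04,"tz":0,"ax":0,"ay":0,"az":0},
    {"tx":0,"ty":0,"tz":0,"ax":0,"ay":0,"az":0},
    {"tx":0,"ty":0,"tz":0,"ax":0,"ay":0,"az":0},
  ],
)

```text
time: 20.78
tool_pos: [474.4, 376.2, 36.7]
eef_rot: [-0.0, 0.411, 0.912, -0.0]
ft_force: [-0.8, -1.3, -2.0]
width: 9.8
gripper_force: 60.0
```

Call:
jog_arm(
  steps=[
    {"tx":0.045,"ty":0.04,"tz":0,"ax":0,"ay":0,"az":0},
    {"tx":0,"ty":0,"tz":0,"ax":0,"ay":0,"az":0},
    {"tx":0,"ty":0,"tz":0,"ax":0,"ay":0,"az":0},
  ],
)

```text
time: 21.03
tool_pos: [474.5, 376.1, 36.4]
eef_rot: [-0.001, 0.411, 0.912, -0.001]
ft_force: [-3.1, -4.0, -1.3]
width: 9.3
gripper_force: 60.0
```

The stop has been reached. I'll set the tray down on the bay floor, press it home once more and release.

Call:
jog_arm(
  steps=[
    {"tx":0,"ty":0,"tz":-0.05,"ax":0,"ay":0,"az":0},
    {"tx":0,"ty":0,"tz":0,"ax":0,"ay":0,"az":0},
    {"tx":0,"ty":0,"tz":0,"ax":0,"ay":0,"az":0},
  ],
)

```text
time: 21.28
tool_pos: [474.4, 375.9, 35.6]
eef_rot: [-0.001, 0.411, 0.912, -0.001]
ft_force: [-4.2, -5.2, 3.1]
width: 9.3
gripper_force: 60.0
```

Call:
jog_arm(
  steps=[
    {"tx":0.04,"ty":0.035,"tz":0,"ax":0,"ay":0,"az":0},
    {"tx":0,"ty":0,"tz":0,"ax":0,"ay":0,"az":0},
    {"tx":0,"ty":0,"tz":0,"ax":0,"ay":0,"az":0},
  ],
)

```text
time: 21.53
tool_pos: [474.4, 375.9, 35.7]
eef_rot: [-0.001, 0.41, 0.912, -0.003]
ft_force: [-7.5, -8.4, 5.8]
width: 9.5
gripper_force: 60.0
```

Call:
jog_arm(
  claw=-0.35,
  steps=[
    {"tx":0,"ty":0,"tz":0,"ax":0,"ay":0,"az":0},
    {"tx":0,"ty":0,"tz":0,"ax":0,"ay":0,"az":0},
    {"tx":0,"ty":0,"tz":0,"ax":0,"ay":0,"az":0},
    {"tx":0,"ty":0,"tz":0,"ax":0,"ay":0,"az":0},
    {"tx":0,"ty":0,"tz":0,"ax":0,"ay":0,"az":0},
  ],
)

```text
time: 21.95
tool_pos: [477.2, 378.6, 35.9]
eef_rot: [0.0, 0.411, 0.912, 0.001]
ft_force: [0.3, 0.3, -0.2]
width: 29.6
gripper_force: 0.0
```

Call:
jog_arm(
  steps=[
    {"tx":0,"ty":0,"tz":0.3,"ax":0,"ay":0,"az":0},
    {"tx":0,"ty":0,"tz":0.7,"ax":0,"ay":0,"az":0},
    {"tx":0,"ty":0,"tz":1,"ax":0,"ay":0,"az":0},
    {"tx":0,"ty":0,"tz":1,"ax":0,"ay":0,"az":0},
    {"tx":0,"ty":0,"tz":1,"ax":0,"ay":0,"az":0},
    {"tx":0,"ty":0,"tz":0,"ax":0,"ay":0,"az":0},
  ],
)

```text
time: 22.45
tool_pos: [479.8, 380.0, 142.0]
eef_rot: [0.003, 0.411, 0.912, 0.004]
ft_force: [0.5, 0.1, 0.2]
width: 30.5
gripper_force: 0.0
```

Call:
jog_arm(
  claw=-1,
  steps=[
    {"tx":0.5,"ty":0.443,"tz":0,"ax":0,"ay":0,"az":0},
    {"tx":0.5,"ty":0.443,"tz":0,"ax":0,"ay":0,"az":0},
    {"tx":0.5,"ty":0.443,"tz":0,"ax":0,"ay":0,"az":0},
    {"tx":0.5,"ty":0.443,"tz":0,"ax":0,"ay":0,"az":0},
    {"tx":0.5,"ty":0.443,"tz":0,"ax":0,"ay":0,"az":0},
    {"tx":0.5,"ty":0.443,"tz":0,"ax":0,"ay":0,"az":0},
    {"tx":0.18,"ty":0.16,"tz":0,"ax":0,"ay":0,"az":0},
    {"tx":0,"ty":0,"tz":0,"ax":0,"ay":0,"az":0},
  ],
)

```text
time: 23.12
tool_pos: [556.5, 449.0, 134.6]
eef_rot: [-0.0, 0.411, 0.912, -0.0]
ft_force: [-0.8, 0.4, 0.4]
width: 1.0
gripper_force: 0.0
```

Run:
```python
from h import *
o=env.get_obs(); print(o['tool_pos'],o['ft_force'],o['width'],o['joints'].round(2))
c2,s=snap('scene','s9.png'); c3,t=snap('top','t9.png'); g=cv2.cvtColor(s,cv2.COLOR_RGB2GRAY)
x=np.array([.749,.663,0]);y=np.array([-.663,.749,0]); F=np.array([508.4,406.2,0])+x*2
# profile along the tray axis on the tongue/rim/block as seen from scene camera
for b in (0,12): print(b,[(a,int(g[int(round(v)),int(round(u))])) for a in range(-60,40,4) for u,v in [proj(c2,F+x*a+y*b+[0,0,57.5])]])
P=F-x*48
print('pull px',proj(c2,P+[0,0,91])); u,v=map(int,proj(c2,P+[0,0,80])); print(g[v-10:v+16:2,u-24:u+26:2])
```

```text
[556.52295749 449.04974908 134.57699729] [-0.82178931  0.4121854   0.42290574] 0.9757517004001208 [ 0.52  0.59  1.15  0.    1.41 -0.2 ]
0 [(-60, 44), (-56, 44), (-52, 35), (-48, 36), (-44, 34), (-40, 35), (-36, 36), (-32, 36), (-28, 37), (-24, 37), (-20, 42), (-16, 51), (-12, 105), (-8, 184), (-4, 200), (0, 180), (4, 120), (8, 89), (12, 127), (16, 167), (20, 124), (24, 104), (28, 128), (32, 131), (36, 124)]
12 [(-60, 43), (-56, 47), (-52, 41), (-48, 54), (-44, 67), (-40, 37), (-36, 34), (-32, 30), (-28, 28), (-24, 30), (-20, 83), (-16, 79), (-12, 109), (-8, 186), (-4, 190), (0, 178), (4, 118), (8, 92), (12, 101), (16, 104), (20, 93), (24, 102), (28, 118), (32, 130), (36, 128)]
pull px (np.float64(252.3653346139403), np.float64(174.1542445082653))
[[128 116 120 111 111 125 101  93 130 183 148 131 140 113  94  95  92  95
   96 112 101  92 116  73  68]
 [128 104 106 129 123 104  96  99  97  92  89  89  90 108 115 130 122 133
   97 112 129  93 107  69  72]
 [112  91  94  96  93  95  96 101 118 146 180 186 181 195 232 235 232 238
  193 136 137 130 105  70  73]
 [ 98  95  97 100 116 135 11
[... 322 characters left out ...]
02  28  33  33  37  38  37  34  33  49
  107 138 137 132  89  69  74]
 [136 128  49  24  36  47  68  77  75  32  37  37  30  34  45  60  82 121
  100  86  74  57  68  72  80]
 [137 139  94 112 128 133 138 143 122  38  67  41  34  36  47  58  39  47
   45  39  43  58  73  78  84]
 [138 136 138 138 133 132 124  98  72  34  54  42  43  35  41  39  47  42
   45  45  57  78  76  72  74]
 [131 107  86  78  63  51  43  43  41  40  37  48  40  44  41  42  45  44
   46  54  75  81  72  68  71]
 [ 47  42  40  47  41  45  40  42  46  44  39  45  43  43  38  42  51  47
   56  47  69  73  77  82  80]
 [ 50  53  47  49  42  45  49  49  43  44  37  46  53  66  65  68  75  80
   75  81  81  81  78  78  79]]
```

Call:
jog_arm(
  steps=[
    {"tx":0,"ty":0,"tz":-0.6,"ax":0,"ay":0,"az":0},
    {"tx":0,"ty":0,"tz":-0.6,"ax":0,"ay":0,"az":0},
    {"tx":0,"ty":0,"tz":-0.4,"ax":0,"ay":0,"az":0},
    {"tx":0,"ty":0,"tz":0,"ax":0,"ay":0,"az":0},
    {"tx":0,"ty":0,"tz":0,"ax":0,"ay":0,"az":0},
  ],
)

```text
time: 23.63
tool_pos: [555.3, 448.0, 95.2]
eef_rot: [-0.0, 0.411, 0.912, -0.001]
ft_force: [0.5, -0.5, 0.0]
width: 0.3
gripper_force: 0.0
```

Call:
jog_arm(
  steps=[
    {"tx":-0.15,"ty":-0.133,"tz":0,"ax":0,"ay":0,"az":0},
    {"tx":-0.15,"ty":-0.133,"tz":0,"ax":0,"ay":0,"az":0},
    {"tx":-0.15,"ty":-0.133,"tz":0,"ax":0,"ay":0,"az":0},
    {"tx":-0.15,"ty":-0.133,"tz":0,"ax":0,"ay":0,"az":0},
    {"tx":-0.15,"ty":-0.133,"tz":0,"ax":0,"ay":0,"az":0},
  ],
)

```text
time: 24.05
tool_pos: [537.1, 431.7, 96.2]
eef_rot: [0.0, 0.411, 0.912, 0.0]
ft_force: [0.6, 0.8, -0.3]
width: 0.3
gripper_force: 0.1
```

Call:
jog_arm(
  steps=[
    {"tx":-0.15,"ty":-0.133,"tz":0,"ax":0,"ay":0,"az":0},
    {"tx":-0.15,"ty":-0.133,"tz":0,"ax":0,"ay":0,"az":0},
    {"tx":-0.15,"ty":-0.133,"tz":0,"ax":0,"ay":0,"az":0},
    {"tx":-0.15,"ty":-0.133,"tz":0,"ax":0,"ay":0,"az":0},
    {"tx":-0.15,"ty":-0.133,"tz":0,"ax":0,"ay":0,"az":0},
  ],
)

```text
time: 24.47
tool_pos: [518.1, 414.9, 95.4]
eef_rot: [-0.0, 0.411, 0.912, -0.0]
ft_force: [-0.7, 0.9, -0.1]
width: 0.6
gripper_force: 0.0
```

Call:
jog_arm(
  steps=[
    {"tx":0,"ty":0,"tz":0,"ax":0,"ay":0,"az":0},
    {"tx":0,"ty":0,"tz":0,"ax":0,"ay":0,"az":0},
    {"tx":0,"ty":0,"tz":0,"ax":0,"ay":0,"az":0},
    {"tx":0,"ty":0,"tz":0,"ax":0,"ay":0,"az":0},
    {"tx":0,"ty":0,"tz":0,"ax":0,"ay":0,"az":0},
    {"tx":0,"ty":0,"tz":0,"ax":0,"ay":0,"az":0},
  ],
)

```text
time: 24.97
tool_pos: [518.6, 415.4, 95.4]
eef_rot: [-0.0, 0.411, 0.912, -0.0]
ft_force: [1.0, -0.6, -0.6]
width: 0.9
gripper_force: 0.0
```

```bash
cat > chk.py <<'E'
from h import *
import sys
o=env.get_obs(); print(o['tool_pos'],o['ft_force'])
c2,s=snap('scene',sys.argv[1]); g=cv2.cvtColor(s,cv2.COLOR_RGB2GRAY).astype(int); g0=cv2.cvtColor(cv2.imread('pics/s9.png'),cv2.COLOR_BGR2GRAY).astype(int)
x=np.array([.749,.663,0]);y=np.array([-.663,.749,0]); F=np.array([508.4,406.2,0])+x*2
for n,a,z in (('up stop',28,141),('upright',8,146),('horiz',-34,104),('down',-6,64)):
    r=[]
    for b in range(-60,61,12):
        u,v=map(lambda k:int(round(k)),proj(c2,F+x*a+y*b+[0,0,z])); r.append((g0[v-1:v+2,u].tolist(),g[v-1:v+2,u].tolist()))
    print(n,r)
d=np.abs(g-g0)>25; ys,xs=np.nonzero(d); h=np.histogram2d(ys,xs,bins=[range(100,260,10),range(190,330,10)])[0].astype(int); print(h)
print(proj(c2,F+[0,0,64]-x*6))
E
python3 chk.py s10.png
```

```text
[518.64513486 415.42476865  95.38706239] [ 0.9875591  -0.60371996 -0.57241315]
up stop [([111, 131, 108], [113, 124, 124]), ([233, 180, 234], [118, 121, 120]), ([222, 183, 244], [125, 125, 118]), ([179, 163, 142], [125, 125, 120]), ([82, 42, 86], [126, 123, 122]), ([66, 44, 102], [125, 127, 126]), ([58, 41, 66], [102, 120, 123]), ([124, 107, 96], [102, 102, 112]), ([149, 122, 112], [131, 125, 124]), ([210, 130, 160], [189, 192, 191]), ([206, 123, 173], [193, 193, 194])]
upright [([127, 132, 133], [135, 139, 136]), ([254, 254, 252], [178, 254, 255]), ([253, 251, 251], [183, 254, 254]), ([210, 251, 252], [178, 254, 254]), ([236, 252, 252], [211, 254, 255]), ([180, 228, 252], [125, 123, 124]), ([107, 144, 144], [124, 142, 166]), ([113, 143, 151], [112, 142, 167]), ([137, 180, 192], [201, 255, 255]), ([187, 195, 193], [202, 249, 255]), ([193, 191, 191], [190, 186, 188])]
horiz [([72, 68, 70], [100, 102, 103]), ([142, 135, 137], [141, 135, 137]), ([121, 108, 103], [117, 110, 97]), ([178, 139, 102], [149, 127, 97]), ([208, 149, 94], [181, 136, 97]), ([137, 199, 142], [134, 196, 144]), ([13
[... 549 characters left out ...]
34])]
[[ 0  0  0 16 57 20 21 48  0  0  0  0  0]
 [ 0  0  0 10 94 75 93 24  0  0  0  0  0]
 [ 0  0  0  0 39 89 82 49  1  0  0  0  0]
 [ 0  0 27 58 71 94 90 80 15  0  0  0  0]
 [ 0  0 15 62 54 83 25  9 11  0  0  0  0]
 [ 0  0  2 36 23  3  4  3  7  0  0  0  0]
 [ 0  7  4  2  3  8 13 18 16  0  0  0  0]
 [ 0  8  4  4 13 54 32 22  0  0  0  0  0]
 [ 1 15 23  0  0  0  0  2  0  0  0  0  0]
 [74 90 34  0  1  0  0  0  0  0  0  0  0]
 [18  6  0  0  0  1  0  0  0  0  0  0  0]
 [13 24 14  2 37 30  2  0  0  0  0  0  0]
 [57 64 33  6 64 27  0  0  0  0  0  0  0]
 [ 9  0 50 14 31  0  0  0  0  0  0  0  0]
 [ 0  0 35 15 23  0  0  0  0  0  0  0  0]]
(np.float64(248.7588747638803), np.float64(170.68081891754815))
```

The dark sleeve has left the open position and now shows at the predicted down position. I'll retreat upward and check its height.

Call:
jog_arm(
  steps=[
    {"tx":0,"ty":0,"tz":0.5,"ax":0,"ay":0,"az":0},
    {"tx":0,"ty":0,"tz":1,"ax":0,"ay":0,"az":0},
    {"tx":0,"ty":0,"tz":1,"ax":0,"ay":0,"az":0},
    {"tx":0,"ty":0,"tz":1,"ax":0,"ay":0,"az":0},
    {"tx":-0.8,"ty":-0.4,"tz":0.5,"ax":0,"ay":0,"az":0},
    {"tx":-1,"ty":-0.4,"tz":0,"ax":0,"ay":0,"az":0},
    {"tx":-1,"ty":-0.4,"tz":0,"ax":0,"ay":0,"az":0},
    {"tx":0,"ty":0,"tz":0,"ax":0,"ay":0,"az":0},
  ],
)

```text
time: 25.68
tool_pos: [444.1, 384.0, 195.9]
eef_rot: [-0.001, 0.41, 0.912, -0.001]
ft_force: [-0.1, 0.1, -0.5]
width: 0.2
gripper_force: 0.0
```

Call:
jog_arm(
  steps=[
    {"tx":-1,"ty":-1,"tz":0,"ax":0,"ay":0,"az":0},
    {"tx":-1,"ty":-1,"tz":0,"ax":0,"ay":0,"az":0},
    {"tx":-1,"ty":-1,"tz":0,"ax":0,"ay":0,"az":0},
    {"tx":0,"ty":0,"tz":0,"ax":0,"ay":0,"az":0},
    {"tx":0,"ty":0,"tz":0,"ax":0,"ay":0,"az":0},
  ],
)

```text
time: 26.1
tool_pos: [373.0, 309.8, 196.0]
eef_rot: [0.0, 0.411, 0.912, 0.0]
ft_force: [0.1, 0.6, 0.3]
width: 0.4
gripper_force: 0.0
```

Run:
```python
from h import *
o=env.get_obs(); print(o['tool_pos'],o['time'])
x=np.array([.749,.663,0]);y=np.array([-.663,.749,0]); F=np.array([508.4,406.2,0])+x*2
for n,f in (('scene','s11.png'),('top','t11.png')):
    c,p=snap(n,f); g=cv2.cvtColor(p,cv2.COLOR_RGB2GRAY)
    for lab,a,z in (('down',-6,64),('rim',-12,73),('pull',-48,91),('rimtop',2,69)): print(n,lab,np.round(proj(c,F+x*a+[0,0,z]),1))
    u,v=map(lambda k:int(round(k)),proj(c,F-x*6+[0,0,64])); print(u,v); print(g[v-16:v+22,u-22:u+24:2])
```

```text
[372.96966414 309.75860752 195.9831759 ] 26.1
scene down [248.8 170.7]
scene rim [249.2 169.7]
scene pull [252.4 174.2]
scene rimtop [248.  167.2]
249 171
[[154  88  75  88  90  93  91  96 107  94 118 120 118 120 119 122 119 122
  120 118 119 120 119]
 [209  87  77  77  93 105 105 112 101 103 119 118 105 104 120 121 116 119
  118 118 118 118 121]
 [251  83  81  88 108 103 110 131 100  90 121 112  74  81 116 120 116 119
  119 116 120 117 122]
 [255  89  88 105 123 105  90  95  82  84 121 108  60  76 118 121 121 116
  120 117 118 120 119]
 [255  95  90  84  90  86  74  72  73  83 116 110  73 101 122 119 118 120
  121 121 118 119 118]
 [254 110  90  68  72  67  69  69  68  84 119 123 106 113 120 122 116 117
  119 117 117 116 118]
 [182 100  98  74  70  69  75  74  80  92 119 119 114 119 122 118 121 116
  119 121 119 126 128]
 [136  95  98  79  76  79  86  98 112 115 119 118 118 119 119 120 116 117
  124 128 115 130 134]
 [136 105 100  82  96 109 118 121 123 127 119 120 117 117 119 120 119 121
  136 128 106 120 139]
 [137 109 128  95 113 128 129 126 123 123 115 120 113 115 116 118 120 12
[... 5829 characters left out ...]
165 165 164 165 164]
 [ 76 132 139 141 138  90  62 112 147 151 153 153 155 159 159 161 163 164
  164 164 164 164 161]
 [ 73 124 140 142 142 107  60 102 144 152 154 155 158 161 162 163 163 162
  164 164 163 161 158]
 [ 79 114 141 143 144 117  60  89 138 152 157 156 160 162 165 164 163 164
  164 162 161 158 156]
 [ 93 102 146 143 144 121  67  79 130 156 155 161 161 163 162 163 164 163
  162 161 159 157 154]
 [109  86 141 144 145 132  81  65 117 156 160 162 164 163 162 162 162 162
  159 161 159 153 152]
 [124  74 136 144 143 140 100  58 107 155 163 161 163 162 163 161 163 159
  157 156 155 152 149]
 [137  77 123 144 145 143 110  58  94 147 163 161 164 163 165 162 161 157
  158 153 153 148 145]]
```

The sleeve sits at about (249,170), as predicted for "down", but this view can't tell "locked" from "resting on the rim". I'll move the wrist camera over the cooler's front and take a numeric profile there.

Call:
jog_arm(
  steps=[
    {"tx":0.95,"ty":0.14,"tz":0,"ax":0,"ay":0,"az":0},
    {"tx":0.95,"ty":0.14,"tz":0,"ax":0,"ay":0,"az":0},
    {"tx":0.95,"ty":0.14,"tz":0,"ax":0,"ay":0,"az":0},
    {"tx":0.95,"ty":0.14,"tz":0,"ax":0,"ay":0,"az":0},
    {"tx":0.95,"ty":0.14,"tz":0,"ax":0,"ay":0,"az":0},
    {"tx":0.95,"ty":0.14,"tz":0,"ax":0,"ay":0,"az":0},
    {"tx":0.95,"ty":0.14,"tz":-0.6,"ax":0,"ay":0,"az":0},
    {"tx":0,"ty":0,"tz":-1,"ax":0,"ay":0,"az":0},
  ],
)

```text
time: 26.87
tool_pos: [547.5, 336.5, 156.8]
eef_rot: [0.003, 0.411, 0.911, 0.003]
ft_force: [-1.3, -0.9, -0.7]
width: 0.2
gripper_force: 0.0
```

Call:
jog_arm(
  steps=[
    {"tx":0,"ty":0,"tz":-1,"ax":0,"ay":0,"az":0},
    {"tx":0,"ty":0,"tz":-0.4,"ax":0,"ay":0,"az":0},
    {"tx":0,"ty":0,"tz":0,"ax":0,"ay":0,"az":0},
    {"tx":0,"ty":0,"tz":0,"ax":0,"ay":0,"az":0},
  ],
)

```text
time: 27.2
tool_pos: [540.2, 335.2, 120.2]
eef_rot: [-0.0, 0.411, 0.912, -0.0]
ft_force: [0.4, 0.8, 0.3]
width: 0.2
gripper_force: 0.0
```

Run:
```python
from h import *
o=env.get_obs(); c,p=snap('wrist','w12.png'); print(o['tool_pos'],o['time'],c['origin'])
x=np.array([.749,.663,0]);y=np.array([-.663,.749,0]); F=np.array([508.4,406.2,0])+x*2.4
g=cv2.cvtColor(p,cv2.COLOR_RGB2GRAY)
for lab,a,z in (('bar',-6,64),('pull',-48,91),('rim',2,69),('block front',19.5,91)): print(lab,np.round(proj(c,F+x*a+[0,0,z]),1))
for b in (-30,-10,0,10,30):
    print(b,[(a,int(cv2.getRectSubPix(g,(1,1),tuple(map(float,proj(c,F+x*a+y*b+[0,0,64])))).item())) for a in range(-64,30,2)])
```

```text
[540.21330075 335.23240664 120.22138123] 27.2 [490.03217334 392.97849084 321.14473513]
bar [276.8 113.7]
pull [222.4 114. ]
rim [287.2 113.8]
block front [314.2 114.1]
-30 [(-64, 35), (-62, 35), (-60, 35), (-58, 35), (-56, 35), (-54, 36), (-52, 35), (-50, 34), (-48, 35), (-46, 35), (-44, 36), (-42, 36), (-40, 35), (-38, 35), (-36, 35), (-34, 35), (-32, 34), (-30, 35), (-28, 35), (-26, 35), (-24, 35), (-22, 35), (-20, 36), (-18, 38), (-16, 38), (-14, 36), (-12, 28), (-10, 91), (-8, 86), (-6, 135), (-4, 158), (-2, 109), (0, 96), (2, 89), (4, 86), (6, 100), (8, 100), (10, 102), (12, 101), (14, 99), (16, 103), (18, 101), (20, 78), (22, 61), (24, 43), (26, 63), (28, 75)]
-10 [(-64, 37), (-62, 36), (-60, 36), (-58, 36), (-56, 36), (-54, 16), (-52, 18), (-50, 20), (-48, 20), (-46, 20), (-44, 13), (-42, 26), (-40, 106), (-38, 107), (-36, 107), (-34, 107), (-32, 107), (-30, 107), (-28, 169), (-26, 188), (-24, 189), (-22, 189), (-20, 190), (-18, 190), (-16, 191), (-14, 191), (-12, 192), (-10, 117), (-8, 28), (-6, 32), (-4, 34), (-2, 43), (0, 104), (2, 85), (4, 89), (6, 98), (8, 100), (10, 105)
[... 940 characters left out ...]
-8, 30), (-6, 34), (-4, 36), (-2, 32), (0, 161), (2, 86), (4, 133), (6, 102), (8, 103), (10, 109), (12, 106), (14, 105), (16, 88), (18, 102), (20, 77), (22, 59), (24, 43), (26, 86), (28, 77)]
30 [(-64, 35), (-62, 35), (-60, 35), (-58, 35), (-56, 34), (-54, 34), (-52, 34), (-50, 47), (-48, 58), (-46, 60), (-44, 58), (-42, 57), (-40, 57), (-38, 57), (-36, 59), (-34, 60), (-32, 59), (-30, 59), (-28, 58), (-26, 58), (-24, 59), (-22, 58), (-20, 35), (-18, 33), (-16, 34), (-14, 33), (-12, 32), (-10, 99), (-8, 76), (-6, 143), (-4, 154), (-2, 141), (0, 106), (2, 92), (4, 130), (6, 155), (8, 169), (10, 179), (12, 176), (14, 135), (16, 110), (18, 103), (20, 81), (22, 58), (24, 44), (26, 94), (28, 79)]
```

From above, the sleeve is at -9.5…-1 mm from the face and the pull's inner face is at -43 mm, which matches a home tray and a fully lowered bail. I'm handing in.

```bash
python3 -c "
from cell import env
print(env.job_done())"
```

```text
the job is handed in; nothing more can be done
None
```

I set the block level in the tray recess, slid the tray in against its stop, swung the bail down in front and handed the job in at about 27 s; the final wrist-camera profile fits a home tray and a locked bail, but the judge gave no verdict.

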